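Tamper-cover check in the equipment room

TASK

Run the tamper check: raise the test box's hinged guard gently right up to its stop, press the plunger fully down to start, then take the covered round back-boxes one at a time from the largest to the smallest, each time lifting the cover by its tab, edge-first and only just clear (tab about 20 mm up, the opposite edge still resting on its back-box), and setting it back flat and centred and letting go before the next. Then press the plunger fully down again to end the test and lower the guard gently shut. Leave every cover seated (put back any that gets knocked off), keep the covers low over the bench, and do not disturb the tools beyond.

Things in the scene. Friction and masses are not known exactly. Their poses are not given: they have to be found in the camera images.
- base_big: The largest fixed round back-box: plain grey disc 118 mm across, 30 mm high, standing on the bench; origin at the centre of its underside, z up. It may have no cover on it; then it is left alone.
- cover_big_mid (a point): Loose white shallow lid of the largest back-box, 130 mm outside diameter, 12 mm high, top 4 mm thick, wall 3 mm; its skirt hangs 8 mm down outside the back-box, 3 mm play all round. This point: on its axis, half-way up, 28 mm above the bench when seated. z up out of its top; lift tab along its own -x. 60 to 200 g. None if absent (as one may be).
- cover_big_tab (a point): Centre of that cover's lift tab, an upright fin sticking straight out from the rim: 34 mm long (along the cover's x), 12 mm thick (along y, the way to pinch it), 24 mm high (from the skirt's lower edge to 12 mm above the top); this point lies 82 mm from the cover's axis, 12 mm above the skirt's lower edge (34 mm above the bench when seated). Same axes as the cover.
- cover_big_far (a point): Point at the lower edge of that cover's skirt opposite the tab (65 mm from the axis, 22 mm above the bench when seated).
- base_mid: The middle-sized fixed round back-box: plain grey disc 94 mm across, 30 mm high, standing on the bench; origin at the centre of its underside, z up. It may have no cover on it; then it is left alone.
- cover_mid_mid (a point): Loose white shallow lid of the middle-sized back-box, 106 mm outside diameter, 12 mm high, top 4 mm thick, wall 3 mm; its skirt hangs 8 mm down outside the back-box, 3 mm play all round. This point: on its axis, half-way up, 28 mm above the bench when seated. z up out of its top; lift tab along its own -x. 60 to 200 g. None if absent (as one may be).
- cover_mid_tab (a point): Centre of that cover's lift tab, an upright fin sticking straight out from the rim: 34 mm long (along the cover's x), 12 mm thick (along y, the way to pinch it), 24 mm high (from the skirt's lower edge to 12 mm above the top); this point lies 70 mm from the cover's axis, 12 mm above the skirt's lower edge (34 mm above the bench when seated). Same axes as the cover.
- cover_mid_far (a point): Point at the lower edge of that cover's skirt opposite the tab (53 mm from the axis, 22 mm above the bench when seated).
- base_small: The smallest fixed round back-box: plain grey disc 70 mm across, 30 mm high, standing on the bench; origin at the centre of its underside, z up. It may have no cover on it; then it is left alone.
- cover_small_mid (a point): Loose white shallow lid of the smallest back-box, 82 mm outside diameter, 12 mm high, top 4 mm thick, wall 3 mm; its skirt hangs 8 mm down outside the back-box, 3 mm play all round. This point: on its axis, half-way up, 28 mm above the bench when seated. z up out of its top; lift tab along its own -x. 60 to 200 g. None if absent (as one may be).
- cover_small_tab (a point): Centre of that cover's lift tab, an upright fin sticking straight out from the rim: 34 mm long (along the cover's x), 12 mm thick (along y, the way to pinch it), 24 mm high (from the skirt's lower edge to 12 mm above the top); this point lies 58 mm from the cover's axis, 12 mm above the skirt's lower edge (34 mm above the bench when seated). Same axes as the cover.
- cover_small_far (a point): Point at the lower edge of that cover's skirt opposite the tab (41 mm from the axis, 22 mm above the bench when seated).
- guard (a joint): Angle of the clear hinged guard (130 x 150 mm plate) over the test box's well: 0 is shut on its stop, 1.75 rad is upright, leaning back a little, against its open stop. Its hinge is stiff (0.5 N m friction): it starts shut or a little ajar and stays wherever it is left.
- guard_bar (a point): Middle of the guard's round cross bar (12 mm diameter, 138 mm long, along the point's y), parallel to the hinge, 172 mm from it, standing 42 mm out in front of the box (36 mm of free space between bar and box) and 95 mm above the bench when shut. Can be pinched from above, fingers either side of it; it can turn between the fingers. Its axes turn with the guard.
- guard_hinge (a point): On the hinge line at the test box's rear upper edge, 90 mm above the bench, in the middle of the 150 mm width; fixed to the box: its y is the hinge axis, its -x points to the box's front (bar side). The steel test box is 130 (x) x 150 (y) x 90 mm and fixed; the guard swings up over this rear edge.
- plunger (a joint): Stroke of the sprung plunger: 0 up, 0.014 m fully down; pushed straight down, springs back when released; 2 N to start, about 9 N at the bottom.
- plunger_top (a point): Centre of the top of the plunger's black round head (38 mm diameter), in the open well (118 x 138 mm inside, 40 mm deep) of the test box, midway across, 85 mm in front of the hinge line; the top stands 82 mm above the bench when up, 8 mm below the box's rim, under the guard.
- driver: Bystander: screwdriver lying beyond the work; leave alone.
- cleaner: Bystander: spray can standing beyond the work, 56 mm across, 150 mm high; leave alone.
- screw_tray: Bystander: grey open tray 100 x 130 x 35 mm beyond the work; leave alone.

How it is judged:
By the outcome, as a careful person would: the job done as asked, in the order asked, and still so for the second after the job is handed in, with the robot touching nothing.
Of cover_big, cover_mid, cover_small only 2 to 3 are there at a start; the rules pass over those that are not, and their reading is None.
At some moment in a run one of cover_big, cover_mid, cover_small may be knocked a few centimetres aside while the robot is not near it.
Once in a run the grip may slacken for a moment while it holds something.
It also fails if it takes over 210 s, if anything falls off the work surface, if the arm or the gripper's body presses on something with over 40 N, if the wrist force passes 120 N, or if a joint passes its speed limit or range.

ROBOT

A 6-joint arm with a two-finger parallel gripper is mounted at the origin on the work surface. World frame = base frame: x ahead of the robot, y to its left, z up, the work surface at z = 0. Lengths are in m, angles in rad, forces in N, time in s.
With the tool pointing down it reaches from about 0.375 to 0.925 m from the base axis. Payload 5.7 kg.
Tool frame: the origin (TCP) lies between the finger pads; the fingertips stand 14 mm ahead of it and the grasp point (between the pads) lies 5 mm behind it; z points along the fingers, y is the direction in which the jaws open and shut (so a half turn about z gives the same grasp; the last joint's range is limited). The gripper opens to 88 mm and grips with 3 to 60 N. Pads are 20 mm wide; open, the fingers measure 115 mm over their backs; the gripper's body (75 mm by 178 mm) begins 61 mm behind the grasp point.
Start: joints at [-1.239, 0.359, 1.51, -0, 1.272, -0.115], TCP at [0.259, -0.541, 0.237] pointing down, gripper open.
Joint ranges: [-2.97, 2.97], [-1.01, 2.36], [0.21, 2.38], [-0.96, 4.11], [0.2, 2.71], [-2.98, 2.98]. Speed limits (rad/s): [2.39, 2.39, 3.14, 3.14, 3.14, 3.14].

INTERFACE

Orientations are given as a unit quaternion [x, y, z, w].
In Python, from rig import sense, snapshot, ticket, trace gives the robot as it stands.
- The arm moves only by the tool drive_tool, never from a script. Its argument "motion" is a list of rows, each an object with "delta_rot": the turn, a rotation vector about the tool's x, y, z in rad, a list of three; "travel": the shift along the tool's x, y, z in cm, a list of three; "hand": the opening in per cent of the stroke, from 0 (shut) to 100 (fully open). In form: [{"delta_rot": [wx, wy, wz], "travel": [x, y, z], "hand": hand}, ...]. A call has exactly 5 rows; each row is the pose to reach, as a shift and turn from the pose commanded when the call began, along the tool's axes at that moment; what a row does not reach only later rows make up. A row lasts 1/12 s, in which the tool goes at most 41.7 mm and 7.16 degrees, less where a joint would pass 70% of its speed; a pose out of reach is approached as far as the arm can. A call with a gripper value outside its range is refused whole. The fingers move at their own pace and stop on an object; "newtons" is the grip in N (left out, the last holds). Time passes only in rows, so rows that repeat a pose let the fingers close, or fill a call up. It gives the time, the measured TCP pose, the force and the opening at its end, in the units of the state.
- sense(): the state, without advancing time (a new reading comes with each control period).
- snapshot(name): name is "scene" or "top" or "wrist"; returns a dict with "img" (384x512x3 uint8, red, green, blue), "z_map" (384x512 float32, m along the optical axis (not along the pixel's ray), 0 where there is no reading), "fov_y" (degrees; the focal length in pixels is half the picture's height over the tangent of half this angle, whatever the lens; pixels are square), "cx", "cy" (the principal point, pixels), "R" (3x3) and "t" (3): a world point X has camera coordinates R X + t. Camera axes: x right, y down, z forward; pixel columns grow to the right and rows downward; lengths in m; the calibration is good to about 2 mm. A picture is of the moment at which its call begins.
- ticket.job_done(): hands the job in, once; it reports no verdict.
Trained networks look in the newest picture that a camera, given by its name, has taken for a name from the list of things; names that differ only in an ending like _2 or _b are one class to them, and where a whole thing is asked for, a point or a joint stands for the part that bears it (a point fixed in the world has none). Each returns a list of dicts, best first, with "conf" (0 to 1); they miss things now and then, are a little off and sometimes report something else, mostly with a low value. They report only what shows in the picture. A call takes as long as a camera call.
- trace(camera, query): "mask" (384x512 bool, what is visible of it) and "rect" ([left, top, width, height] in pixels, round what is visible of it).
The state is a dict: "t": time; "joint_pos": joint angles; "joint_vel": joint speeds; "joint_efforts": joint torques, N m; "tcp_pos": TCP position; "orientation": TCP orientation; "wrist_force": force on the tool from outside, world axes, zero at the start; "moment": the same for the moment, N m; "opening": finger opening in m.
Only numpy, scipy, OpenCV 4.12 (cv2) and the standard library are available. Lean on these libraries where they do the work, as an engineer would, in place of code of your own. Each camera call takes 0.05 s, during which the arm holds its last target. There are 200 camera calls.

## Working session

There is one attempt and no reset: what is moved stays moved. The work goes in short steps, Python scripts to look and compute and a tool call to move; the robot and the scene stay as the last step left them, time stands still between calls to the robot, and variables do not carry over. Pictures are saved under pics/ and viewed, about 12 in all and at most 16, crops included, and the job is handed in when it is done.

Besides the shell and the picture viewer there is one more tool, called as name([rows], argument=value, ...), one row to a line, values as JSON. drive_tool: Moves the arm, as the interface text tells. Its arguments: {"type":"object","properties":{"motion":{"type":"array","items":{"type":"object","properties":{"delta_rot":{"type":"array","items":{"type":"number"}},"travel":{"type":"array","items":{"type":"number"}},"hand":{"type":"number"}}}},"newtons":{"type":"number"}},"required":["motion"]}

```bash
ls; mkdir -p pics; cat > h.py <<'E'
import numpy as np,cv2
from rig import sense,snapshot,ticket,trace
from scipy.spatial.transform import Rotation as Rn
def cloud(s):
    z=s["z_map"];f=z.shape[0]/2/np.tan(np.radians(s["fov_y"])/2)
    v,u=np.mgrid[:z.shape[0],:z.shape[1]]
    c=np.stack([(u-s["cx"])/f*z,(v-s["cy"])/f*z,z],-1)
    P=(c-np.array(s["t"]))@np.array(s["R"])
    P[z<=0]=np.nan
    return P
def save(s,n): cv2.imwrite("pics/"+n,s["img"][...,::-1])
E
cat > a.py <<'E'
from h import *
print({k:np.round(v,4) for k,v in sense().items()})
ims=[]
for c in ["scene","top"]:
    s=snapshot(c);ims.append(s["img"]);P=cloud(s);np.save(c+".npy",P);print(c,np.round(np.array(s["R"]),3).tolist(),np.round(s["t"],3),s["fov_y"])
    for q in ["cover_big_mid","cover_mid_mid","cover_small_mid","base_big","base_mid","base_small","guard","plunger","guard_bar","cover_big_tab"]:
        for d in trace(c,q)[:2]:
            p=P[d["mask"]];p=p[~np.isnan(p[:,0])]
            print(c,q,round(d["conf"],2),d["rect"],np.round(np.median(p,0),3) if len(p) else None)
cv2.imwrite("pics/both1.png",cv2.resize(np.vstack(ims)[...,::-1],None,fx=.78,fy=.78))
cv2.imwrite("pics/top1.png",cv2.resize(ims[1][...,::-1],None,fx=1.5,fy=1.5))
E
python3 a.py
```

```text
pics
{'t': np.float64(0.0), 'joint_pos': array([-1.2391,  0.3595,  1.5114,  0.    ,  1.2725, -0.1151]), 'joint_vel': array([ 0.0007,  0.0003, -0.0008, -0.0008,  0.0014, -0.0007]), 'joint_efforts': array([ 9.00000e-04, -5.15376e+01, -2.70731e+01,  6.78000e-02,
        3.51000e-02, -1.00000e-04]), 'tcp_pos': array([ 0.259 , -0.5405,  0.2358]), 'orientation': array([ 9.752e-01,  2.215e-01, -1.000e-04, -9.000e-04]), 'wrist_force': array([ 0.2985, -0.0329,  0.1193]), 'moment': array([-0.0268, -0.01  , -0.0556]), 'opening': np.float64(0.088)}
scene [[0.611, 0.791, 0.015], [0.516, -0.384, -0.766], [-0.6, 0.476, -0.643]] [-0.337 -0.238  1.41 ] 49.23269563949392
scene cover_big_mid 0.64 [66.0, 230.6, 65.4, 59.4] [ 0.52  -0.402  0.036]
scene cover_mid_mid 0.88 [228.3, 181.9, 51.1, 33.9] [ 0.555 -0.004  0.036]
scene cover_small_mid 0.55 [67.7, 230.5, 63.2, 58.4] [ 0.519 -0.401  0.036]
scene base_big 0.8 [80.6, 269.4, 48.7, 19.8] [ 0.566 -0.41   0.009]
scene base_big 0.27 [226.2, 183.0, 51.9, 31.0] [ 0.555 -0.003  0.036]
scene base_mid 0.52 [239.7, 208.6, 33.8, 10.5] [ 0.592 -0.019  0.01 ]
scene
[... 454 characters left out ...]
0194771075
top cover_big_mid 0.82 [356.5, 207.2, 45.9, 55.4] [ 0.51  -0.4    0.033]
top cover_big_mid 0.39 [104.4, 188.9, 71.0, 75.1] [0.528 0.29  0.101]
top cover_mid_mid 0.73 [225.7, 201.1, 37.4, 38.7] [0.55  0.003 0.033]
top cover_small_mid 0.58 [195.9, 134.0, 26.9, 30.8] [0.726 0.106 0.145]
top base_mid 0.29 [224.4, 196.6, 37.1, 45.4] [0.55  0.003 0.033]
top base_small 0.62 [297.1, 211.5, 24.6, 19.3] [ 0.54  -0.194  0.029]
top guard 0.55 [106.3, 191.0, 62.9, 71.3] [0.531 0.298 0.102]
top guard_bar 0.64 [105.9, 189.4, 58.4, 70.1] [0.531 0.3   0.102]
top cover_big_tab 0.82 [358.5, 203.9, 43.8, 58.1] [ 0.507 -0.4    0.033]
top cover_big_tab 0.4 [194.1, 136.6, 27.8, 30.2] [0.726 0.107 0.141]
```

View pics/both1.png

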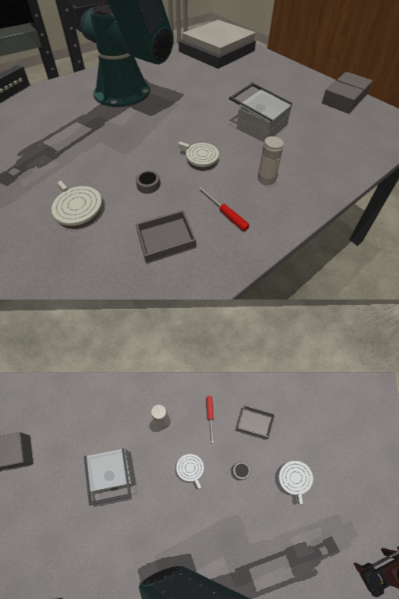

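View pics/top1.png

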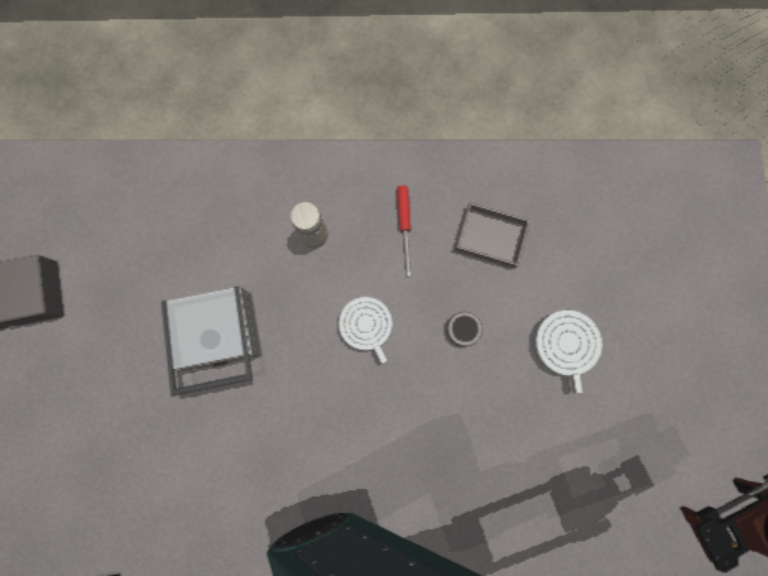

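The top view shows the big cover at (570,343), the mid cover at (365,324) and the small base, uncovered, at (464,329). The test box is at (210,340), guard nearly shut, with its bar on the robot side. Next I measure these.

```bash
cat > m.py <<'E'
from h import *
def cover(P,c,r,off):
    p=P.reshape(-1,3);p=p[~np.isnan(p[:,0])];d=np.hypot(p[:,0]-c[0],p[:,1]-c[1])
    m=(d<r+.04)&(p[:,2]>.026)
    q=p[m&(p[:,2]<.041)&(d<r+.01)]
    c2=np.array(cv2.minEnclosingCircle((q[:,:2]*1000).astype(np.float32))[0])/1000
    d=np.hypot(p[:,0]-c2[0],p[:,1]-c2[1])
    t=p[(d>r+.006)&(d<r+.034)&(p[:,2]>.039)&(p[:,2]<.06)]
    d0=q[np.hypot(*(q[:,:2]-c2).T)<r-.004]
    return np.round(c2,4),np.round(d0[:,:2].mean(0),4),np.round(np.median(d0[:,2]),4),len(t),np.round(t.mean(0),4) if len(t) else None
if __name__=="__main__":
  for n in ["scene","top"]:
    P=np.load(n+".npy")
    print(n,"big",cover(P,(.515,-.4),.065,.082)); print(n,"mid",cover(P,(.55,.003),.053,.07))
  P=np.load("top.npy");p=P.reshape(-1,3);p=p[~np.isnan(p[:,0])]
  b=p[(p[:,2]>.08)&(abs(p[:,0]-.5)<.15)&(abs(p[:,1]-.3)<.13)]
  print(np.histogram(b[:,2],bins=np.arange(.08,.15,.004)))
  rect=cv2.minAreaRect((b[:,:2]*1000).astype(np.float32));print(rect,cv2.boxPoints(rect).round(0).tolist())
  img=cv2.imread("pics/top1.png")[260:420,130:290];cv2.imwrite("pics/boxc.png",cv2.resize(img,None,fx=4,fy=4))
  # bar: frontmost
  a=np.radians(0)
  for lo in np.arange(.40,.64,.01):
    s=b[(b[:,0]>=lo)&(b[:,0]<lo+.01)]
    if len(s):print(round(lo,3),len(s),np.round([s[:,1].min(),s[:,1].max(),np.median(s[:,2]),s[:,2].max()],3))
E
python3 m.py
```

```text
scene big (array([ 0.5119, -0.3981]), array([ 0.5135, -0.3995]), np.float64(0.0362), 53, array([ 0.4282, -0.4071,  0.0468]))
scene mid (array([0.5489, 0.0014]), array([5.507e-01, 1.000e-04]), np.float64(0.0363), 45, array([ 0.4863, -0.0292,  0.0459]))
top big (array([ 0.51  , -0.3993]), array([ 0.5098, -0.399 ]), np.float64(0.0332), 39, array([ 0.427 , -0.407 ,  0.0445]))
top mid (array([0.5485, 0.0023]), array([0.5486, 0.0027]), np.float64(0.0331), 33, array([ 0.4849, -0.0282,  0.0445]))
(array([ 21,  43,  61, 343, 669, 757, 573, 160, 189, 128,   7,   0,   0,
         0,   0,   0,   0]), array([0.08 , 0.084, 0.088, 0.092, 0.096, 0.1  , 0.104, 0.108, 0.112,
       0.116, 0.12 , 0.124, 0.128, 0.132, 0.136, 0.14 , 0.144, 0.148]))
((516.5064697265625, 295.0523376464844), (177.09957885742188, 149.1248016357422), 11.13521957397461) [[415.0, 351.0], [444.0, 205.0], [618.0, 239.0], [589.0, 385.0]]
0.41 5 [0.342 0.349 0.114 0.118]
0.42 67 [0.29  0.351 0.116 0.123]
0.43 107 [0.236 0.354 0.116 0.12 ]
0.44 96 [0.208 0.355 0.115 0.122]
0.45 32 [0.208 0.357 0.115 0.118]
0.46 56 [0.21  0.36  0.108 0.115]
0.47 137 [0.213 0.362 0.106 0.117]
0.48 212 [0.214 0.365 0.106 0.117]
0.49 172 [0.215 0.365 0.105 0.114]
0.5 227 [0.216 0.366 0.104 0.113]
0.51 198 [0.219 0.37  0.103 0.112]
0.52 202 [0.221 0.371 0.102 0.113]
0.53 217 [0.222 0.374 0.101 0.111]
0.54 178 [0.225 0.377 0.1   0.109]
0.55 220 [0.227 0.378 0.099 0.108]
0.56 171 [0.228 0.38  0.098 0.106]
0.57 219 [0.23  0.383 0.097 0.107]
0.58 170 [0.234 0.383 0.096 0.105]
0.59 162 [0.235 0.377 0.095 0.103]
0.6 78 [0.236 0.325 0.095 0.103]
0.61 25 [0.238 0.273 0.095 0.102]
```

```bash
ls pics
```

```text
both1.png
boxc.png
top1.png
```

View pics/boxc.png

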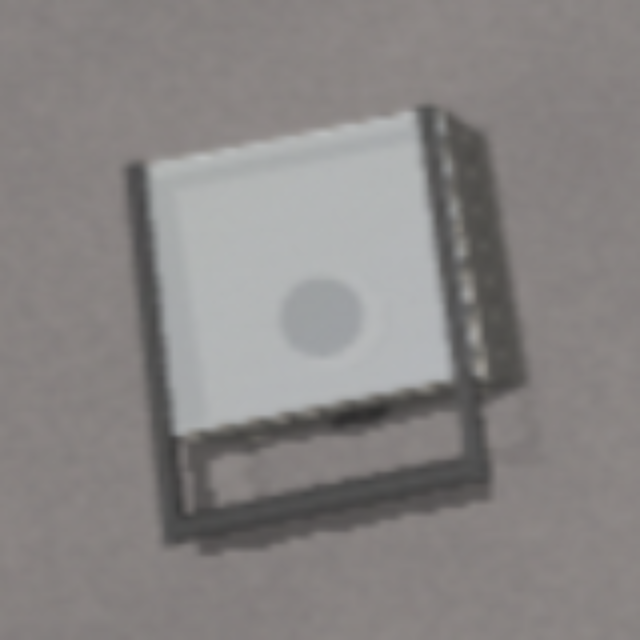

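```bash
cat >> h.py <<'E'
def Rt(psi,tilt=0,ax=None):
    R=np.array([[np.cos(psi),np.sin(psi),0],[np.sin(psi),-np.cos(psi),0],[0,0,-1]])
    return R if ax is None else Rn.from_rotvec(np.array(ax)*tilt).as_matrix()@R
def mv(p,R,p0=None,R0=None):
    if p0 is None:
        s=sense();p0=s["tcp_pos"];R0=Rn.from_quat(s["orientation"]).as_matrix()
    tr=R0.T@(np.array(p)-p0)*100; w=Rn.from_matrix(R0.T@R).as_rotvec()
    print("travel",np.round(tr,2).tolist(),"rot",np.round(w,3).tolist(),"rows",round(np.linalg.norm(tr)/4.17,1),round(np.degrees(np.linalg.norm(w))/7.16,1))
    return np.array(p),R
E
python3 - <<'E'
from h import *
a=mv((.46,-.1,.24),Rt(1.0)); mv((.4355,.279,.22),Rt(1.765),*a)
E
```

```text
travel [37.16, -31.1, -0.33] rot [-0.0, -0.0, -0.553] rows 11.6 4.4
travel [30.57, -22.54, 2.0] rot [0.0, 0.0, -0.765] rows 9.1 6.1
```

drive_tool([
  {"travel":[4,-3.3,0],"delta_rot":[0,0,0],"hand":100},
  {"travel":[7,-5.8,0],"delta_rot":[0,0,0],"hand":80},
  {"travel":[10,-8.3,0],"delta_rot":[0,0,0],"hand":60},
  {"travel":[13,-10.8,0],"delta_rot":[0,0,0],"hand":40},
  {"travel":[16,-13.3,0],"delta_rot":[0,0,0],"hand":40},
])

```text
t: 1.52
tcp_pos: [0.3464, -0.3503, 0.2367]
orientation: [0.975, 0.221, 0.0, 0.0]
wrist_force: [0.5, 0.3, 0.5]
opening: 0.0644
```

drive_tool([
  {"travel":[3,-2.5,0],"delta_rot":[0,0,-0.05],"hand":40},
  {"travel":[6,-5,0],"delta_rot":[0,0,-0.15],"hand":40},
  {"travel":[9,-7.5,0],"delta_rot":[0,0,-0.25],"hand":40},
  {"travel":[12,-10,0],"delta_rot":[0,0,-0.35],"hand":40},
  {"travel":[15,-12.5,0],"delta_rot":[0,0,-0.45],"hand":40},
])

```text
t: 1.93
tcp_pos: [0.4278, -0.1727, 0.237]
orientation: [0.9, 0.436, 0.0, 0.0]
wrist_force: [0.3, 0.2, -0.2]
opening: 0.0354
```

```bash
python3 - <<'E'
from h import *
s=sense();print(s["t"],s["tcp_pos"],s["opening"]); mv((.4355,.279,.22),Rt(1.765))
E
```

```text
1.9333 [ 0.42781317 -0.17271933  0.23695036] 0.0354027868377791
travel [35.9, -27.43, 1.68] rot [0.001, 0.0, -0.864] rows 10.8 6.9
```

drive_tool([
  {"travel":[3,-2.3,0.2],"delta_rot":[0,0,-0.1],"hand":40},
  {"travel":[6,-4.6,0.4],"delta_rot":[0,0,-0.2],"hand":40},
  {"travel":[9,-6.9,0.6],"delta_rot":[0,0,-0.3],"hand":40},
  {"travel":[12,-9.2,0.7],"delta_rot":[0,0,-0.4],"hand":40},
  {"travel":[15.5,-11.5,0.8],"delta_rot":[0,0,-0.5],"hand":40},
])

```text
t: 2.35
tcp_pos: [0.4335, 0.0197, 0.2288]
orientation: [0.764, 0.645, -0.0, 0.0]
wrist_force: [0.9, 0.4, -0.6]
opening: 0.0353
```

```bash
python3 - <<'E'
from h import *
s=sense();print(s["t"],s["tcp_pos"],s["opening"]); mv((.4355,.279,.22),Rt(1.765))
E
```

```text
2.35 [0.43351783 0.01967911 0.22878263] 0.03529346578791291
travel [25.59, -4.18, 0.87] rot [0.0, 0.0, -0.364] rows 6.2 2.9
```

drive_tool([
  {"travel":[4,-0.6,0.2],"delta_rot":[0,0,-0.1],"hand":40},
  {"travel":[8,-1.2,0.4],"delta_rot":[0,0,-0.2],"hand":40},
  {"travel":[12,-1.8,0.6],"delta_rot":[0,0,-0.3],"hand":40},
  {"travel":[16,-2.4,0.7],"delta_rot":[0,0,-0.36],"hand":40},
  {"travel":[19,-3,0.8],"delta_rot":[0,0,-0.364],"hand":40},
])

```text
t: 2.77
tcp_pos: [0.4375, 0.2136, 0.2209]
orientation: [0.635, 0.772, 0.001, 0.0]
wrist_force: [0.3, -0.7, -0.1]
opening: 0.0356
```

```bash
python3 - <<'E'
from h import *
s=sense();print(s["t"],s["tcp_pos"],s["opening"]); mv((.4355,.279,.22),Rt(1.765))
s=snapshot("wrist");save(s,"w1.png");P=cloud(s);np.save("w1.npy",P)
cam=-np.array(s["R"]).T@np.array(s["t"]);print("cam",cam,s["fov_y"])
p=P.reshape(-1,3);p=p[~np.isnan(p[:,0])];b=p[(p[:,2]>.085)&(p[:,2]<.14)&(abs(p[:,0]-.5)<.15)&(abs(p[:,1]-.3)<.13)]
x=np.array([.981,.193]);y=np.array([-.193,.981]);o=np.array([.4355,.279])
l=np.c_[(b[:,:2]-o)@x,(b[:,:2]-o)@y,b[:,2]]
for lo in np.arange(-.04,.2,.01):
    k=l[(l[:,0]>=lo)&(l[:,0]<lo+.01)]
    if len(k):print(round(lo,3),len(k),np.round([k[:,1].min(),k[:,1].max(),np.median(k[:,2]),k[:,2].max()],3))
for c in ["wrist"]:
  for q in ["guard_bar","plunger_top","guard"]:
    for d in trace(c,q)[:1]:
        k=P[d["mask"]];print(q,d["conf"],d["rect"],np.round(np.nanmedian(k,0),4))
E
```

```text
2.7667 [0.4375061  0.21358901 0.22089452] 0.03555287746172856
travel [6.46, 1.07, 0.1] rot [0.001, -0.001, 0.0] rows 1.6 0.0
cam [0.42359546 0.28985235 0.36869116] 65.55567151486909
-0.01 811 [-0.071  0.075  0.116  0.119]
0.0 1919 [-0.071  0.075  0.117  0.12 ]
0.01 330 [-0.071  0.075  0.115  0.118]
0.02 311 [-0.071  0.075  0.115  0.117]
0.03 310 [-0.07   0.075  0.114  0.115]
0.04 2292 [-0.071  0.077  0.107  0.115]
0.05 2097 [-0.071  0.077  0.107  0.114]
0.06 2051 [-0.071  0.077  0.106  0.112]
0.07 2043 [-0.071  0.078  0.105  0.112]
0.08 2011 [-0.07   0.077  0.104  0.11 ]
0.09 2010 [-0.071  0.077  0.103  0.11 ]
0.1 1974 [-0.071  0.077  0.102  0.108]
0.11 1941 [-0.07   0.077  0.101  0.109]
0.12 1927 [-0.071  0.077  0.1    0.107]
0.13 1903 [-0.071  0.078  0.099  0.105]
0.14 1896 [-0.07   0.078  0.098  0.105]
0.15 1842 [-0.07   0.077  0.097  0.104]
0.16 1834 [-0.071  0.077  0.096  0.103]
0.17 611 [-0.07   0.077  0.095  0.101]
guard_bar 0.62 [260.0, 19.6, 221.6, 185.0] [0.5284 0.3091 0.1031]
```

View pics/w1.png

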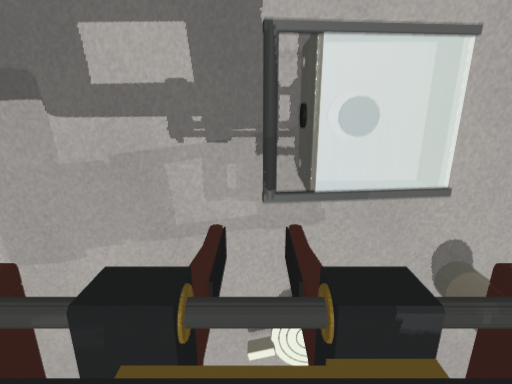

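```bash
python3 - <<'E'
from h import *
P=np.load("w1.npy");p=P.reshape(-1,3);p=p[~np.isnan(p[:,0])]
x=np.array([.981,.193]);y=np.array([-.193,.981]);o=np.array([.4355,.279])
l=np.c_[(p[:,:2]-o)@x,(p[:,:2]-o)@y,p[:,2]]
b=l[(abs(l[:,1]-.003)<.05)&(abs(l[:,0])<.02)&(l[:,2]>.1)]
print(b[:,0].min(),b[:,0].max(),np.median(b[:,0]),np.percentile(b[:,2],90))
for lo in(-.05,-.025,0,.025):
    k=b[(b[:,1]>lo)&(b[:,1]<lo+.025)];print(lo,np.percentile(k[:,0],[2,98]))
r=l[(abs(l[:,1]-.003)<.05)&(l[:,0]>.13)&(l[:,2]>.088)]; print("rear",np.percentile(r[:,0],[99,100]))
m=o+np.median(b[:,0])*x+.003*y; print(m, np.median(b[:,0]))
mv((*m,.117),Rt(1.765))
E
```

```text
-0.01999990371151333 0.019996871858930544 0.006454357786264261 0.315794466819064
-0.05 [-0.01878533  0.01947983]
-0.025 [-0.00293523  0.00814459]
0 [-0.00308699  0.00841968]
0.025 [-0.00327307  0.00789064]
rear [0.17283913 0.17382315]
[0.44125272 0.28318869] 0.006454357786264261
travel [7.03, 1.78, 10.36] rot [-0.0, 0.0, -0.002] rows 3.0 0.0
```

drive_tool([
  {"travel":[2.5,0.5,0],"delta_rot":[0,0,0],"hand":40},
  {"travel":[5,1,0.5],"delta_rot":[0,0,0],"hand":40},
  {"travel":[6.75,1.33,2],"delta_rot":[0,0,0],"hand":40},
  {"travel":[6.75,1.33,4],"delta_rot":[0,0,0],"hand":40},
  {"travel":[6.75,1.33,6],"delta_rot":[0,0,0],"hand":40},
])

```text
t: 3.38
tcp_pos: [0.4388, 0.2787, 0.1607]
orientation: [0.637, 0.771, 0.001, 0.001]
wrist_force: [0.5, 0.0, -0.9]
opening: 0.0353
```

drive_tool([
  {"travel":[0,0,2],"delta_rot":[0,0,0],"hand":40},
  {"travel":[0,0,4],"delta_rot":[0,0,0],"hand":40},
  {"travel":[0,0,5.2],"delta_rot":[0,0,0],"hand":40},
  {"travel":[0,0,5.4],"delta_rot":[0,0,0],"hand":40},
  {"travel":[0,0,5.4],"delta_rot":[0,0,0],"hand":30},
])

```text
t: 3.8
tcp_pos: [0.4377, 0.2776, 0.1062]
orientation: [0.638, 0.77, -0.001, -0.0]
wrist_force: [0.7, -0.2, -0.2]
opening: 0.0316
```

drive_tool([
  {"travel":[0,0,0],"delta_rot":[0,0,0],"hand":20},
  {"travel":[0,0,0],"delta_rot":[0,0,0],"hand":10},
  {"travel":[0,0,0],"delta_rot":[0,0,0],"hand":5},
  {"travel":[0,0,0],"delta_rot":[0,0,0],"hand":5},
  {"travel":[0,0,0],"delta_rot":[0,0,0],"hand":5},
], newtons=20)

```text
t: 4.22
tcp_pos: [0.4369, 0.2789, 0.107]
orientation: [0.637, 0.771, -0.001, -0.0]
wrist_force: [-2.9, -1.4, 2.3]
opening: 0.0112
```

```bash
python3 - <<'E'
import numpy as np
r=.17207
f=lambda a:np.array([-r*np.cos(a),-r*np.sin(a)])*100
th=np.arange(.128,1.85,.034)
for i in range(0,len(th)-5,5):
    print(round(th[i+5],3),[ (f(th[i+k])-f(th[i])).round(2).tolist() for k in range(1,6)])
E
```

```text
0.298 [[0.08, -0.58], [0.19, -1.15], [0.31, -1.73], [0.46, -2.29], [0.62, -2.86]]
0.468 [[0.18, -0.56], [0.38, -1.11], [0.6, -1.65], [0.84, -2.18], [1.09, -2.71]]
0.638 [[0.27, -0.52], [0.56, -1.03], [0.87, -1.52], [1.19, -2.01], [1.53, -2.49]]
0.808 [[0.36, -0.46], [0.73, -0.92], [1.12, -1.35], [1.52, -1.78], [1.93, -2.19]]
0.978 [[0.43, -0.4], [0.87, -0.78], [1.33, -1.15], [1.8, -1.5], [2.28, -1.83]]
1.148 [[0.49, -0.32], [0.99, -0.62], [1.5, -0.9], [2.02, -1.17], [2.55, -1.42]]
1.318 [[0.54, -0.23], [1.08, -0.44], [1.63, -0.64], [2.19, -0.81], [2.76, -0.97]]
1.488 [[0.57, -0.14], [1.14, -0.25], [1.72, -0.35], [2.3, -0.43], [2.88, -0.49]]
1.658 [[0.58, -0.04], [1.17, -0.06], [1.75, -0.06], [2.34, -0.03], [2.92, 0.01]]
1.828 [[0.58, 0.06], [1.16, 0.14], [1.74, 0.24], [2.31, 0.36], [2.88, 0.5]]
```

drive_tool([
  {"travel":[0,0.08,-0.58],"delta_rot":[0,0,0],"hand":5},
  {"travel":[0,0.19,-1.15],"delta_rot":[0,0,0],"hand":5},
  {"travel":[0,0.31,-1.73],"delta_rot":[0,0,0],"hand":5},
  {"travel":[0,0.46,-2.29],"delta_rot":[0,0,0],"hand":5},
  {"travel":[0,0.62,-2.86],"delta_rot":[0,0,0],"hand":5},
], newtons=25)

```text
t: 4.63
tcp_pos: [0.4426, 0.28, 0.1355]
orientation: [0.637, 0.771, -0.001, -0.001]
wrist_force: [-4.9, -2.3, -3.4]
opening: 0.0113
```

drive_tool([
  {"travel":[0,0.18,-0.56],"delta_rot":[0,0,0],"hand":5},
  {"travel":[0,0.38,-1.11],"delta_rot":[0,0,0],"hand":5},
  {"travel":[0,0.6,-1.65],"delta_rot":[0,0,0],"hand":5},
  {"travel":[0,0.84,-2.18],"delta_rot":[0,0,0],"hand":5},
  {"travel":[0,1.09,-2.71],"delta_rot":[0,0,0],"hand":5},
])

```text
t: 5.05
tcp_pos: [0.4526, 0.282, 0.1626]
orientation: [0.637, 0.771, -0.002, -0.001]
wrist_force: [-7.2, -2.3, -2.5]
opening: 0.0116
```

drive_tool([
  {"travel":[0,0.27,-0.52],"delta_rot":[0,0,0],"hand":5},
  {"travel":[0,0.56,-1.03],"delta_rot":[0,0,0],"hand":5},
  {"travel":[0,0.87,-1.52],"delta_rot":[0,0,0],"hand":5},
  {"travel":[0,1.19,-2.01],"delta_rot":[0,0,0],"hand":5},
  {"travel":[0,1.53,-2.49],"delta_rot":[0,0,0],"hand":5},
])

```text
t: 5.47
tcp_pos: [0.4666, 0.2848, 0.1875]
orientation: [0.637, 0.771, -0.002, -0.002]
wrist_force: [-10.1, -2.4, 0.5]
opening: 0.011
```

drive_tool([
  {"travel":[0,0.32,-0.5],"delta_rot":[0,0,0],"hand":5},
  {"travel":[0,0.67,-0.97],"delta_rot":[0,0,0],"hand":5},
  {"travel":[0,1.04,-1.43],"delta_rot":[0,0,0],"hand":5},
  {"travel":[0,1.42,-1.87],"delta_rot":[0,0,0],"hand":5},
  {"travel":[0,1.82,-2.29],"delta_rot":[0,0,0],"hand":5},
])

```text
t: 5.88
tcp_pos: [0.4852, 0.2885, 0.2108]
orientation: [0.637, 0.771, -0.002, -0.002]
wrist_force: [-9.3, -2.9, 3.0]
opening: 0.0111
```

drive_tool([
  {"travel":[0,0.43,-0.4],"delta_rot":[0,0,0],"hand":5},
  {"travel":[0,0.87,-0.78],"delta_rot":[0,0,0],"hand":5},
  {"travel":[0,1.33,-1.15],"delta_rot":[0,0,0],"hand":5},
  {"travel":[0,1.8,-1.5],"delta_rot":[0,0,0],"hand":5},
  {"travel":[0,2.28,-1.83],"delta_rot":[0,0,0],"hand":5},
])

```text
t: 6.3
tcp_pos: [0.5065, 0.2928, 0.2301]
orientation: [0.637, 0.771, -0.002, -0.002]
wrist_force: [-15.4, -2.6, 12.9]
opening: 0.0112
```

drive_tool([
  {"travel":[0,0.49,-0.32],"delta_rot":[0,0,0],"hand":5},
  {"travel":[0,0.99,-0.62],"delta_rot":[0,0,0],"hand":5},
  {"travel":[0,1.5,-0.9],"delta_rot":[0,0,0],"hand":5},
  {"travel":[0,2.02,-1.17],"delta_rot":[0,0,0],"hand":5},
  {"travel":[0,2.55,-1.42],"delta_rot":[0,0,0],"hand":5},
])

```text
t: 6.72
tcp_pos: [0.5339, 0.2982, 0.2452]
orientation: [0.637, 0.771, -0.0, -0.001]
wrist_force: [-9.9, -2.2, 9.7]
opening: 0.0114
```

drive_tool([
  {"travel":[0,0.52,-0.3],"delta_rot":[0,0,0],"hand":5},
  {"travel":[0,1.05,-0.56],"delta_rot":[0,0,0],"hand":5},
  {"travel":[0,1.59,-0.8],"delta_rot":[0,0,0],"hand":5},
  {"travel":[0,2.14,-1.0],"delta_rot":[0,0,0],"hand":5},
  {"travel":[0,2.7,-1.17],"delta_rot":[0,0,0],"hand":5},
])

```text
t: 7.13
tcp_pos: [0.5614, 0.3037, 0.2561]
orientation: [0.637, 0.771, 0.001, -0.0]
wrist_force: [-5.0, 0.2, 0.7]
opening: 0.0115
```

drive_tool([
  {"travel":[0,0.57,-0.15],"delta_rot":[0,0,0],"hand":5},
  {"travel":[0,1.14,-0.28],"delta_rot":[0,0,0],"hand":5},
  {"travel":[0,1.72,-0.4],"delta_rot":[0,0,0],"hand":5},
  {"travel":[0,2.3,-0.48],"delta_rot":[0,0,0],"hand":5},
  {"travel":[0,2.88,-0.55],"delta_rot":[0,0,0],"hand":5},
])

```text
t: 7.55
tcp_pos: [0.5902, 0.3095, 0.2621]
orientation: [0.637, 0.771, 0.001, -0.0]
wrist_force: [-4.8, 0.9, 2.2]
opening: 0.0114
```

drive_tool([
  {"travel":[0,0.5,-0.04],"delta_rot":[0,0,0],"hand":5},
  {"travel":[0,1.0,-0.05],"delta_rot":[0,0,0],"hand":5},
  {"travel":[0,1.5,-0.06],"delta_rot":[0,0,0],"hand":5},
  {"travel":[0,2.0,-0.05],"delta_rot":[0,0,0],"hand":5},
  {"travel":[0,2.5,-0.02],"delta_rot":[0,0,0],"hand":5},
])

```text
t: 7.97
tcp_pos: [0.6152, 0.3143, 0.2616]
orientation: [0.637, 0.771, 0.002, 0.0]
wrist_force: [-4.4, 1.8, 5.1]
opening: 0.0109
```

drive_tool([
  {"travel":[0,0.35,0.02],"delta_rot":[0,0,0],"hand":5},
  {"travel":[0,0.7,0.06],"delta_rot":[0,0,0],"hand":5},
  {"travel":[0,1.05,0.12],"delta_rot":[0,0,0],"hand":5},
  {"travel":[0,1.4,0.2],"delta_rot":[0,0,0],"hand":5},
  {"travel":[0,1.7,0.27],"delta_rot":[0,0,0],"hand":5},
])

```text
t: 8.38
tcp_pos: [0.6323, 0.3178, 0.259]
orientation: [0.637, 0.771, 0.002, 0.0]
wrist_force: [-3.5, 3.1, 6.1]
opening: 0.0116
```

drive_tool([
  {"travel":[0,0.2,0.04],"delta_rot":[0,0,0],"hand":5},
  {"travel":[0,0.4,0.08],"delta_rot":[0,0,0],"hand":5},
  {"travel":[0,0.6,0.12],"delta_rot":[0,0,0],"hand":5},
  {"travel":[0,0.7,0.15],"delta_rot":[0,0,0],"hand":5},
  {"travel":[0,0.8,0.17],"delta_rot":[0,0,0],"hand":5},
])

```text
t: 8.8
tcp_pos: [0.6392, 0.3191, 0.2574]
orientation: [0.637, 0.771, 0.001, -0.0]
wrist_force: [-9.2, 1.2, 10.3]
opening: 0.0116
```

drive_tool([
  {"travel":[0,0.1,0.0],"delta_rot":[0,0,0],"hand":5},
  {"travel":[0,0.2,0.0],"delta_rot":[0,0,0],"hand":5},
  {"travel":[0,0.25,0],"delta_rot":[0,0,0],"hand":5},
  {"travel":[0,0.3,0],"delta_rot":[0,0,0],"hand":5},
  {"travel":[0,0.3,0],"delta_rot":[0,0,0],"hand":5},
])

```text
t: 9.22
tcp_pos: [0.6393, 0.3192, 0.2574]
orientation: [0.637, 0.771, -0.001, -0.002]
wrist_force: [-13.7, 0.1, 11.9]
opening: 0.0113
```

drive_tool([
  {"travel":[0,-0.3,0],"delta_rot":[0,0,0],"hand":10},
  {"travel":[0,-0.3,0],"delta_rot":[0,0,0],"hand":25},
  {"travel":[0,-0.3,0],"delta_rot":[0,0,0],"hand":35},
  {"travel":[0,-0.3,-0.5],"delta_rot":[0,0,0],"hand":40},
  {"travel":[0,-0.3,-3],"delta_rot":[0,0,0],"hand":40},
])

```text
t: 9.63
tcp_pos: [0.6373, 0.3166, 0.2811]
orientation: [0.637, 0.771, -0.004, -0.002]
wrist_force: [0.9, 0.3, -0.2]
opening: 0.0334
```

drive_tool([
  {"travel":[0,0,-3],"delta_rot":[0,0,0],"hand":30},
  {"travel":[0,-2,-4],"delta_rot":[0,0,-0.1],"hand":20},
  {"travel":[0,-5.5,-4],"delta_rot":[0,0,-0.2],"hand":10},
  {"travel":[0,-9,-4],"delta_rot":[0,0,-0.3],"hand":0},
  {"travel":[0,-12.5,-4],"delta_rot":[0,0,-0.4],"hand":0},
])

```text
t: 10.05
tcp_pos: [0.5159, 0.2938, 0.3259]
orientation: [0.469, 0.883, 0.0, 0.001]
wrist_force: [0.4, 0.0, -0.5]
opening: 0.005
```

drive_tool([
  {"travel":[0,0,0],"delta_rot":[0,0,-0.12],"hand":0},
  {"travel":[0,0,0],"delta_rot":[0,0,-0.24],"hand":0},
  {"travel":[0,0,0],"delta_rot":[0,0,-0.36],"hand":0},
  {"travel":[0,0,0],"delta_rot":[0,0,-0.48],"hand":0},
  {"travel":[0,0,0],"delta_rot":[0,0,-0.6],"hand":0},
])

```text
t: 10.47
tcp_pos: [0.5168, 0.2941, 0.326]
orientation: [0.187, 0.982, 0.0, 0.001]
wrist_force: [-0.3, 0.0, -0.6]
opening: 0.0004
```

```bash
python3 - <<'E'
from h import *
s=sense();print(s["t"],s["tcp_pos"],s["opening"],s["joint_pos"]);
mv((.5216,.2986,.16),Rt(3.336))
s=snapshot("scene");P=cloud(s);img=s["img"].copy()
np.save("scene2.npy",P)
d=trace("scene","plunger_top")[:2]
for k in d: print(k["conf"],k["rect"],np.round(np.nanmedian(P[k["mask"]],0),4))
cv2.imwrite("pics/s2.png",cv2.resize(img[60:200,230:440,::-1],None,fx=3.5,fy=3.5))
from m import cover
print("big",cover(P,(.511,-.399),.065,0));print("mid",cover(P,(.549,.002),.053,0))
E
```

```text
10.4667 [0.51683784 0.2940774  0.32600531] 0.0003939036149344363 [ 4.01562147e-01  2.84985749e-01  1.39695948e+00 -6.17840198e-04
  1.45861245e+00 -7.93890689e-01]
travel [-0.26, 0.59, 16.6] rot [-0.0, 0.001, -0.57] rows 4.0 4.6
0.55 [326.2, 129.2, 11.7, 18.5] [0.5243 0.2926 0.0829]
big (array([ 0.5097, -0.3988]), array([ 0.5117, -0.4001]), np.float64(0.0362), 49, array([ 0.4278, -0.4072,  0.0473]))
mid (array([5.479e-01, 4.000e-04]), array([ 0.5497, -0.0011]), np.float64(0.0364), 42, array([ 0.4861, -0.0298,  0.0463]))
```

View pics/s2.png

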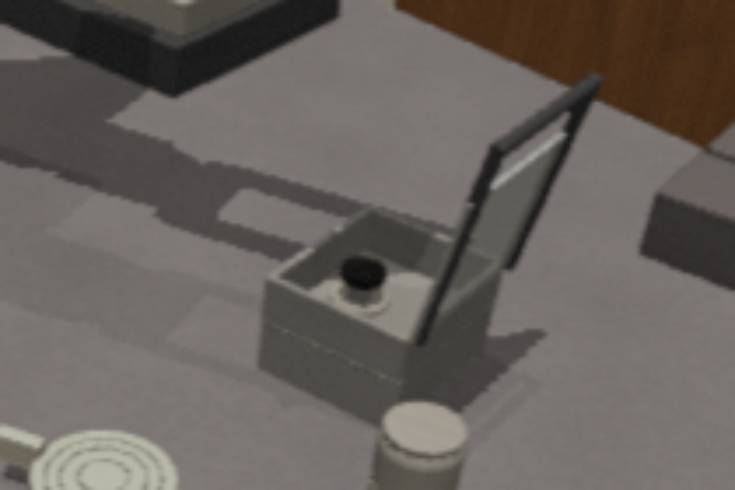

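drive_tool([
  {"travel":[-0.1,0.2,3],"delta_rot":[0,0,-0.12],"hand":0},
  {"travel":[-0.2,0.4,6.5],"delta_rot":[0,0,-0.24],"hand":0},
  {"travel":[-0.3,0.5,10],"delta_rot":[0,0,-0.36],"hand":0},
  {"travel":[-0.4,0.5,13.5],"delta_rot":[0,0,-0.48],"hand":0},
  {"travel":[-0.4,0.5,16.5],"delta_rot":[0,0,-0.57],"hand":0},
])

```text
t: 10.98
tcp_pos: [0.5219, 0.2972, 0.1587]
orientation: [-0.095, 0.995, -0.0, -0.0]
wrist_force: [-0.0, -0.1, -0.1]
opening: 0.0002
```

drive_tool([
  {"travel":[0,0,2],"delta_rot":[0,0,0],"hand":0},
  {"travel":[0,0,3.5],"delta_rot":[0,0,0],"hand":0},
  {"travel":[0,0,5],"delta_rot":[0,0,0],"hand":0},
  {"travel":[0,0,5.7],"delta_rot":[0,0,0],"hand":0},
  {"travel":[0,0,6.2],"delta_rot":[0,0,0],"hand":0},
])

```text
t: 11.4
tcp_pos: [0.5217, 0.2973, 0.0977]
orientation: [-0.093, 0.996, -0.0, -0.0]
wrist_force: [0.3, 0.0, -0.6]
opening: 0.0004
```

drive_tool([
  {"travel":[0,0,0.4],"delta_rot":[0,0,0],"hand":0},
  {"travel":[0,0,0.7],"delta_rot":[0,0,0],"hand":0},
  {"travel":[0,0,1.0],"delta_rot":[0,0,0],"hand":0},
  {"travel":[0,0,1.3],"delta_rot":[0,0,0],"hand":0},
  {"travel":[0,0,1.5],"delta_rot":[0,0,0],"hand":0},
])

```text
t: 11.82
tcp_pos: [0.522, 0.2975, 0.0845]
orientation: [-0.094, 0.996, 0.0, 0.0]
wrist_force: [-2.7, -1.8, 7.3]
opening: 0.001
```

drive_tool([
  {"travel":[0,0,0.1],"delta_rot":[0,0,0],"hand":0},
  {"travel":[0,0,0.15],"delta_rot":[0,0,0],"hand":0},
  {"travel":[0,0,0.2],"delta_rot":[0,0,0],"hand":0},
  {"travel":[0,0,0.2],"delta_rot":[0,0,0],"hand":0},
  {"travel":[0,0,0.2],"delta_rot":[0,0,0],"hand":0},
])

```text
t: 12.23
tcp_pos: [0.522, 0.2975, 0.0829]
orientation: [-0.094, 0.996, 0.0, 0.001]
wrist_force: [-2.3, -2.0, 7.3]
opening: 0.0004
```

drive_tool([
  {"travel":[0,0,0.1],"delta_rot":[0,0,0],"hand":0},
  {"travel":[0,0,0.15],"delta_rot":[0,0,0],"hand":0},
  {"travel":[0,0,0.2],"delta_rot":[0,0,0],"hand":0},
  {"travel":[0,0,0.25],"delta_rot":[0,0,0],"hand":0},
  {"travel":[0,0,0.3],"delta_rot":[0,0,0],"hand":0},
])

```text
t: 12.65
tcp_pos: [0.5222, 0.2976, 0.082]
orientation: [-0.094, 0.996, 0.0, 0.001]
wrist_force: [-7.7, -4.4, 29.9]
opening: 0.0005
```

drive_tool([
  {"travel":[0,0,-1],"delta_rot":[0,0,0],"hand":0},
  {"travel":[0,0,-3],"delta_rot":[0,0,0],"hand":0},
  {"travel":[0,0,-6],"delta_rot":[0,0,0],"hand":0},
  {"travel":[0,0,-10],"delta_rot":[0,0,0],"hand":0},
  {"travel":[0,0,-13.5],"delta_rot":[0,0,0],"hand":20},
])

```text
t: 13.07
tcp_pos: [0.5219, 0.2977, 0.2159]
orientation: [-0.094, 0.996, 0.0, 0.001]
wrist_force: [0.5, -0.8, 0.8]
opening: 0.0043
```

```bash
python3 - <<'E'
from h import *
s=sense();print(s["tcp_pos"],s["wrist_force"]);mv((.50,-.40,.22),Rt(3.238))
E
```

```text
[0.52192643 0.2977194  0.21586419] [ 0.52207721 -0.75139144  0.83222917]
travel [15.25, -68.12, -0.47] rot [0.001, 0.001, 0.092] rows 16.7 0.7
```

drive_tool([
  {"travel":[0.7,-2.5,-0.1],"delta_rot":[0,0,0],"hand":40},
  {"travel":[1.5,-6,-0.3],"delta_rot":[0,0,0],"hand":40},
  {"travel":[2.3,-10,-0.5],"delta_rot":[0,0,0],"hand":40},
  {"travel":[3.1,-14,-0.5],"delta_rot":[0,0,0],"hand":40},
  {"travel":[4,-18,-0.5],"delta_rot":[0,0,0],"hand":40},
])

```text
t: 13.48
tcp_pos: [0.5168, 0.1119, 0.2196]
orientation: [-0.095, 0.995, 0.0, 0.002]
wrist_force: [0.1, -0.2, 0.2]
opening: 0.0342
```

drive_tool([
  {"travel":[0.8,-3.8,0],"delta_rot":[0,0,0],"hand":40},
  {"travel":[1.6,-7.6,0],"delta_rot":[0,0,0],"hand":40},
  {"travel":[2.4,-11.4,0],"delta_rot":[0,0,0],"hand":40},
  {"travel":[3.2,-15.2,0],"delta_rot":[0,0,0],"hand":40},
  {"travel":[4.2,-19,0],"delta_rot":[0,0,0],"hand":40},
])

```text
t: 13.9
tcp_pos: [0.5113, -0.0833, 0.2194]
orientation: [-0.094, 0.996, -0.0, 0.001]
wrist_force: [0.9, -0.8, 0.2]
opening: 0.0353
```

drive_tool([
  {"travel":[0.8,-3.8,0],"delta_rot":[0,0,0],"hand":40},
  {"travel":[1.6,-7.6,0],"delta_rot":[0,0,0],"hand":40},
  {"travel":[2.4,-11.4,0],"delta_rot":[0,0,0],"hand":40},
  {"travel":[3.2,-15.2,0],"delta_rot":[0,0,0],"hand":40},
  {"travel":[4,-18.5,0],"delta_rot":[0,0,0],"hand":40},
])

```text
t: 14.32
tcp_pos: [0.5066, -0.2734, 0.2193]
orientation: [-0.094, 0.996, -0.001, 0.001]
wrist_force: [0.6, 0.7, -0.7]
opening: 0.0348
```

drive_tool([
  {"travel":[0.8,-3.5,0],"delta_rot":[0,0,0.03],"hand":40},
  {"travel":[1.6,-7,0],"delta_rot":[0,0,0.06],"hand":40},
  {"travel":[2.4,-10,0],"delta_rot":[0,0,0.09],"hand":40},
  {"travel":[3,-12.5,0],"delta_rot":[0,0,0.092],"hand":40},
  {"travel":[3,-12.5,0],"delta_rot":[0,0,0.092],"hand":40},
])

```text
t: 14.73
tcp_pos: [0.5005, -0.4048, 0.2191]
orientation: [-0.047, 0.999, -0.002, 0.001]
wrist_force: [0.4, 0.2, 0.3]
opening: 0.0353
```

```bash
cat > look.py <<'E'
import sys
from h import *
from m import cover
def look(c,r,name):
    st=sense();print(round(st["t"],2),st["tcp_pos"].round(4) if hasattr(st["tcp_pos"],"round") else st["tcp_pos"])
    s=snapshot("wrist");P=cloud(s);np.save(name+".npy",P);save(s,name+".png")
    c2,m,z,n,t=cover(P,c,r,0);print("enc",c2,"mean",m,"z",z,n,"tab",t)
    p=P.reshape(-1,3);p=p[~np.isnan(p[:,0])];d=np.hypot(p[:,0]-c2[0],p[:,1]-c2[1])
    q=p[(d>r+.003)&(d<r+.036)&(p[:,2]>.038)&(p[:,2]<.06)][:,:2]
    rc=cv2.minAreaRect((q*1000).astype(np.float32));print("tabrect",np.round(rc[0],1),np.round(rc[1],1),round(rc[2],1))
    v=c2-q.mean(0);print("axis angle",np.arctan2(v[1],v[0]),"dist",np.hypot(*v))
look(eval(sys.argv[1]),float(sys.argv[2]),sys.argv[3])
E
python3 look.py "(.5105,-.399)" .065 wb
```

```text
14.73 [ 0.5005 -0.4048  0.2191]
enc [ 0.5155 -0.3976] mean [ 0.5131 -0.398 ] z 0.0337 305 tab [ 0.431  -0.4064  0.0456]
tabrect [ 432.7 -406.2] [30.3 10.6] 5.4
axis angle 0.10328996934406484 dist 0.08343350695070462
```

View pics/wb.png

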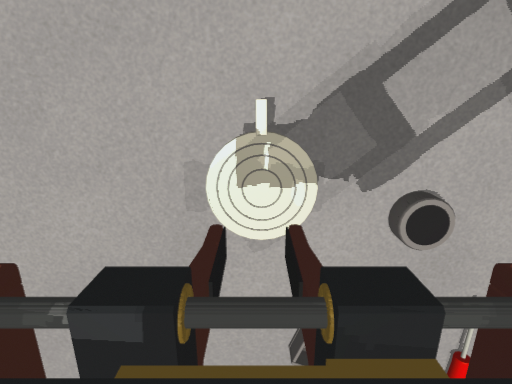

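```bash
cat > plan.py <<'E'
import sys
from h import *
def lift(tab,ang,rb,rt,ctcp,tilt):
    # tool-frame rows for a tilt about far base rim
    ex=np.array([np.cos(ang),np.sin(ang),0]);ey=np.array([-np.sin(ang),np.cos(ang),0])
    R0=Rt(ang+np.pi);p0=np.array([*tab,ctcp]);piv=np.array([*tab,0])+ex*(rt+rb)+np.array([0,0,.03])
    for k in range(1,11):
        a=tilt*k/10;Q=Rn.from_rotvec(ey*a).as_matrix();p=piv+Q@(p0-piv)
        print(k,np.round(R0.T@(p-p0)*100,2).tolist(),np.round(R0.T@ey*a,4).tolist())
    T=Rt(ang+np.pi); print("approach");mv((*tab,.10),T);mv((*tab,ctcp),T)
lift(*[eval(x) for x in sys.argv[1:]])
E
python3 plan.py "(.428,-.4067)" .1 .059 .084 .031 .142
```

```text
1 [-0.0, -0.0, -0.2] [0.0, 0.0142, 0.0]
2 [-0.01, -0.0, -0.41] [0.0, 0.0284, 0.0]
3 [-0.02, -0.0, -0.61] [0.0, 0.0426, 0.0]
4 [-0.03, 0.0, -0.81] [0.0, 0.0568, 0.0]
5 [-0.04, -0.0, -1.01] [0.0, 0.071, 0.0]
6 [-0.06, -0.0, -1.22] [0.0, 0.0852, 0.0]
7 [-0.08, 0.0, -1.42] [0.0, 0.0994, 0.0]
8 [-0.1, -0.0, -1.62] [0.0, 0.1136, 0.0]
9 [-0.13, -0.0, -1.82] [0.0, 0.1278, 0.0]
10 [-0.16, 0.0, -2.02] [0.0, 0.142, 0.0]
approach
travel [7.27, 0.22, 11.88] rot [-0.002, 0.001, -0.006] rows 3.3 0.1
travel [7.28, 0.23, 18.78] rot [-0.002, 0.001, -0.006] rows 4.8 0.1
```

drive_tool([
  {"travel":[2.5,0.1,2],"delta_rot":[0,0,0],"hand":40},
  {"travel":[5.5,0.2,4],"delta_rot":[0,0,0],"hand":40},
  {"travel":[7.3,0.2,7],"delta_rot":[0,0,0],"hand":40},
  {"travel":[7.3,0.2,11],"delta_rot":[-0.002,0.001,-0.005],"hand":40},
  {"travel":[7.3,0.2,14],"delta_rot":[-0.002,0.001,-0.005],"hand":40},
])

```text
t: 15.2
tcp_pos: [0.4264, -0.4024, 0.0775]
orientation: [-0.051, 0.999, 0.001, -0.0]
wrist_force: [0.4, -0.5, -0.6]
opening: 0.0354
```

```bash
python3 - <<'E'
from h import *
s=sense();print(s["tcp_pos"]);mv((.428,-.4067,.031),Rt(3.242))
E
```

```text
[ 0.42636378 -0.40244137  0.07752621]
travel [-0.12, -0.45, 4.65] rot [0.003, -0.001, 0.001] rows 1.1 0.0
```

drive_tool([
  {"travel":[-0.1,-0.3,1],"delta_rot":[0,0,0],"hand":40},
  {"travel":[-0.1,-0.3,2.5],"delta_rot":[0,0,0],"hand":40},
  {"travel":[-0.1,-0.3,4],"delta_rot":[0,0,0],"hand":40},
  {"travel":[-0.1,-0.3,4.6],"delta_rot":[0,0,0],"hand":40},
  {"travel":[-0.1,-0.3,4.6],"delta_rot":[0,0,0],"hand":40},
])

```text
t: 15.62
tcp_pos: [0.4289, -0.4059, 0.0323]
orientation: [-0.051, 0.999, 0.002, -0.001]
wrist_force: [-0.0, 0.2, 0.6]
opening: 0.035
```

drive_tool([
  {"travel":[0,0,0],"delta_rot":[0,0,0],"hand":30},
  {"travel":[0,0,0],"delta_rot":[0,0,0],"hand":20},
  {"travel":[0,0,0],"delta_rot":[0,0,0],"hand":12},
  {"travel":[0,0,0],"delta_rot":[0,0,0],"hand":5},
  {"travel":[0,0,0],"delta_rot":[0,0,0],"hand":5},
], newtons=15)

```text
t: 16.03
tcp_pos: [0.4292, -0.4073, 0.0336]
orientation: [-0.051, 0.999, 0.0, -0.0]
wrist_force: [-0.3, 0.7, 5.2]
opening: 0.012
```

drive_tool([
  {"travel":[0,0,0],"delta_rot":[0,0,0],"hand":5},
  {"travel":[0,0,0],"delta_rot":[0,0,0],"hand":5},
  {"travel":[0,0,0],"delta_rot":[0,0,0],"hand":5},
  {"travel":[0,0,0],"delta_rot":[0,0,0],"hand":5},
  {"travel":[0,0,0],"delta_rot":[0,0,0],"hand":5},
], newtons=25)

```text
t: 16.45
tcp_pos: [0.4291, -0.4072, 0.0336]
orientation: [-0.051, 0.999, 0.001, -0.0]
wrist_force: [0.2, 1.7, 6.2]
opening: 0.0118
```

drive_tool([
  {"travel":[0,0,-0.2],"delta_rot":[0,0.0142,0],"hand":5},
  {"travel":[-0.01,0,-0.41],"delta_rot":[0,0.0284,0],"hand":5},
  {"travel":[-0.02,0,-0.61],"delta_rot":[0,0.0426,0],"hand":5},
  {"travel":[-0.03,0,-0.81],"delta_rot":[0,0.0568,0],"hand":5},
  {"travel":[-0.04,0,-1.01],"delta_rot":[0,0.071,0],"hand":5},
])

```text
t: 16.87
tcp_pos: [0.4293, -0.407, 0.043]
orientation: [-0.051, 0.998, -0.001, -0.037]
wrist_force: [-0.2, -0.4, 3.0]
opening: 0.0117
```

drive_tool([
  {"travel":[0,0,-0.2],"delta_rot":[0,0.0142,0],"hand":5},
  {"travel":[-0.01,0,-0.41],"delta_rot":[0,0.0284,0],"hand":5},
  {"travel":[-0.02,0,-0.61],"delta_rot":[0,0.0426,0],"hand":5},
  {"travel":[-0.03,0,-0.81],"delta_rot":[0,0.0568,0],"hand":5},
  {"travel":[-0.04,0,-1.01],"delta_rot":[0,0.071,0],"hand":5},
])

```text
t: 17.28
tcp_pos: [0.4305, -0.4068, 0.053]
orientation: [-0.051, 0.996, -0.003, -0.072]
wrist_force: [1.2, 0.2, 0.8]
opening: 0.0119
```

```bash
cat > tl.py <<'E'
from h import *
import sys
st=sense();c=np.array(eval(sys.argv[1]));ang=float(sys.argv[2]);r=float(sys.argv[3])
print(st["tcp_pos"].round(4),st["opening"],st["wrist_force"].round(1))
P=cloud(snapshot("scene"))
p=P.reshape(-1,3);p=p[~np.isnan(p[:,0])];ex=np.array([np.cos(ang),np.sin(ang)]);ey=np.array([-ex[1],ex[0]])
l=np.c_[(p[:,:2]-c)@ex,(p[:,:2]-c)@ey,p[:,2]]
for lo in np.arange(-.12,.09,.01):
    k=l[(l[:,0]>=lo)&(l[:,0]<lo+.01)&(abs(l[:,1])<.02)&(l[:,2]<.09)]
    if len(k):print(round(lo+.005,3),len(k),round(np.percentile(k[:,2],80),4),end=" | ")
E
python3 tl.py "(.5115,-.399)" .1 .065
```

```text
[ 0.4305 -0.4068  0.053 ] 0.011883929302695722 [1.2 0.2 0.8]
-0.115 21 0.0026 | -0.105 9 0.0033 | -0.095 3 0.0642 | -0.085 31 0.0715 | -0.075 80 0.0667 | -0.065 122 0.0829 | -0.055 89 0.0579 | -0.045 73 0.0517 | -0.035 76 0.0504 | -0.025 74 0.0487 | -0.015 80 0.0473 | -0.005 72 0.046 | 0.005 78 0.0448 | 0.015 79 0.0431 | 0.025 85 0.0419 | 0.035 79 0.04 | 0.045 89 0.0388 | 0.055 158 0.0368 | 0.065 217 0.0345 | 0.075 75 0.0029 | 0.085 79 0.0032 |
```

drive_tool([
  {"travel":[0,0,0.2],"delta_rot":[0,-0.0142,0],"hand":5},
  {"travel":[-0.01,0,0.41],"delta_rot":[0,-0.0284,0],"hand":5},
  {"travel":[-0.02,0,0.61],"delta_rot":[0,-0.0426,0],"hand":5},
  {"travel":[-0.03,0,0.81],"delta_rot":[0,-0.0568,0],"hand":5},
  {"travel":[-0.04,0,1.01],"delta_rot":[0,-0.071,0],"hand":5},
])

```text
t: 17.75
tcp_pos: [0.4289, -0.4067, 0.0425]
orientation: [-0.051, 0.998, -0.001, -0.035]
wrist_force: [2.2, 0.7, 2.2]
opening: 0.0117
```

drive_tool([
  {"travel":[0,0,0.2],"delta_rot":[0,-0.0142,0],"hand":5},
  {"travel":[-0.01,0,0.41],"delta_rot":[0,-0.0284,0],"hand":5},
  {"travel":[-0.02,0,0.61],"delta_rot":[0,-0.0426,0],"hand":5},
  {"travel":[-0.03,0,0.81],"delta_rot":[0,-0.0568,0],"hand":5},
  {"travel":[0.04,0,1.01],"delta_rot":[0,-0.071,0],"hand":5},
])

```text
t: 18.17
tcp_pos: [0.4281, -0.4069, 0.0328]
orientation: [-0.051, 0.999, 0.001, 0.0]
wrist_force: [2.0, 2.0, 10.6]
opening: 0.0118
```

drive_tool([
  {"travel":[-0.05,0,-0.05],"delta_rot":[0,0,0],"hand":5},
  {"travel":[-0.1,0,-0.05],"delta_rot":[0,0,0],"hand":8},
  {"travel":[-0.1,0,-0.05],"delta_rot":[0,0,0],"hand":15},
  {"travel":[-0.1,0,-0.05],"delta_rot":[0,0,0],"hand":25},
  {"travel":[-0.1,0,-0.05],"delta_rot":[0,0,0],"hand":35},
])

```text
t: 18.58
tcp_pos: [0.4289, -0.4065, 0.0329]
orientation: [-0.051, 0.999, 0.001, -0.001]
wrist_force: [0.3, 0.2, 0.2]
opening: 0.0228
```

drive_tool([
  {"travel":[0,0,0],"delta_rot":[0,0,0],"hand":40},
  {"travel":[0,0,-2],"delta_rot":[0,0,0],"hand":40},
  {"travel":[0,0,-6],"delta_rot":[0,0,0],"hand":40},
  {"travel":[0,0,-10],"delta_rot":[0,0,0],"hand":40},
  {"travel":[-3,0,-14],"delta_rot":[0,0,0],"hand":40},
])

```text
t: 19.0
tcp_pos: [0.4509, -0.4041, 0.1682]
orientation: [-0.05, 0.999, 0.002, -0.002]
wrist_force: [0.0, -1.0, -0.5]
opening: 0.0357
```

```bash
cat > chk.py <<'E'
from h import *
from m import cover
print(sense()["t"])
for n in ["scene","top"]:
    s=snapshot(n);P=cloud(s);np.save(n+"L.npy",P)
    print(n,"big",cover(P,(.5115,-.399),.065,0));print(n,"mid",cover(P,(.549,.001),.053,0))
E
python3 chk.py; python3 -c "
from h import *
mv((.55,.0,.22),Rt(.445+np.pi))"
```

```text
19.0
scene big (array([ 0.5096, -0.4002]), array([ 0.5118, -0.4015]), np.float64(0.0362), 46, array([ 0.4273, -0.4069,  0.0474]))
scene mid (array([5.483e-01, 3.000e-04]), array([ 0.5504, -0.0015]), np.float64(0.0363), 47, array([ 0.4937, -0.0254,  0.0458]))
top big (array([ 0.5067, -0.4007]), array([ 0.5136, -0.3953]), np.float64(0.0332), 0, None)
top mid (array([0.547 , 0.0009]), array([0.5479, 0.0014]), np.float64(0.0329), 30, array([ 0.484 , -0.0286,  0.0447]))
travel [-13.24, 39.59, -4.92] rot [-0.009, 0.006, -0.342] rows 10.1 2.7
```

drive_tool([
  {"travel":[-1,2.5,-1.5],"delta_rot":[0,0,0],"hand":40},
  {"travel":[-2,6,-3],"delta_rot":[0,0,0],"hand":40},
  {"travel":[-3.5,9.5,-4.5],"delta_rot":[0,0,0],"hand":40},
  {"travel":[-5,13,-5],"delta_rot":[0,0,0],"hand":40},
  {"travel":[-6,16.5,-5],"delta_rot":[0,0,0],"hand":40},
])

```text
t: 19.52
tcp_pos: [0.4982, -0.2332, 0.2176]
orientation: [-0.051, 0.999, 0.0, 0.001]
wrist_force: [0.9, 0.2, -0.4]
opening: 0.0348
```

drive_tool([
  {"travel":[-1,3.5,0],"delta_rot":[0,0,0],"hand":40},
  {"travel":[-2,7,0],"delta_rot":[0,0,-0.05],"hand":40},
  {"travel":[-3,10.5,0],"delta_rot":[0,0,-0.15],"hand":40},
  {"travel":[-4,14,0],"delta_rot":[0,0,-0.25],"hand":40},
  {"travel":[-5,16.5,0],"delta_rot":[0,0,-0.342],"hand":40},
])

```text
t: 19.93
tcp_pos: [0.5288, -0.062, 0.2161]
orientation: [-0.223, 0.975, 0.002, -0.001]
wrist_force: [0.4, -0.4, 0.6]
opening: 0.0349
```

```bash
python3 -c "
from h import *
mv((.55,.0,.22),Rt(.445+np.pi))"
```

```text
travel [-4.61, 4.66, -0.37] rot [0.004, -0.001, 0.005] rows 1.6 0.1
```

drive_tool([
  {"travel":[-2,2,0],"delta_rot":[0,0,0],"hand":40},
  {"travel":[-4,4,-0.3],"delta_rot":[0.004,0,0],"hand":40},
  {"travel":[-4.6,4.6,-0.3],"delta_rot":[0.004,0,0],"hand":40},
  {"travel":[-4.6,4.6,-0.3],"delta_rot":[0.004,0,0],"hand":40},
  {"travel":[-4.6,4.6,-0.3],"delta_rot":[0.004,0,0],"hand":40},
])

```text
t: 20.35
tcp_pos: [0.551, -0.0039, 0.2194]
orientation: [-0.221, 0.975, -0.001, -0.001]
wrist_force: [0.3, -0.4, 0.7]
opening: 0.0353
```

```bash
python3 look.py "(.549,.001)" .053 wm
```

```text
20.35 [ 0.551  -0.0039  0.2194]
enc [0.5546 0.006 ] mean [0.5533 0.0053] z 0.0337 295 tab [ 0.489  -0.0258  0.0456]
tabrect [490.4 -24.9] [29.6 10.7] 25.7
axis angle 0.4504752978243725 dist 0.07138363776037289
```

View pics/wm.png

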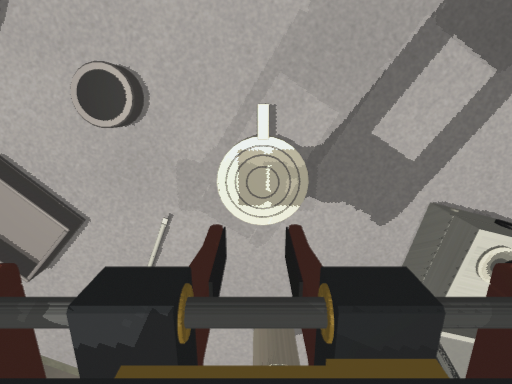

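```bash
python3 plan.py "(.4865,-.0278)" .447 .047 .072 .032 .172
```

```text
1 [-0.01, 0.0, -0.2] [0.0, 0.0172, 0.0]
2 [-0.01, 0.0, -0.41] [0.0, 0.0344, 0.0]
3 [-0.03, 0.0, -0.61] [0.0, 0.0516, 0.0]
4 [-0.04, 0.0, -0.82] [0.0, 0.0688, 0.0]
5 [-0.06, -0.0, -1.02] [0.0, 0.086, 0.0]
6 [-0.08, -0.0, -1.22] [0.0, 0.1032, 0.0]
7 [-0.11, 0.0, -1.43] [0.0, 0.1204, 0.0]
8 [-0.14, -0.0, -1.63] [0.0, 0.1376, 0.0]
9 [-0.17, 0.0, -1.83] [0.0, 0.1548, 0.0]
10 [-0.21, -0.0, -2.03] [0.0, 0.172, 0.0]
approach
travel [6.8, 0.69, 11.96] rot [-0.002, -0.002, -0.003] rows 3.3 0.0
travel [6.78, 0.7, 18.76] rot [-0.002, -0.002, -0.003] rows 4.8 0.0
```

drive_tool([
  {"travel":[2.5,0.2,2],"delta_rot":[0,0,0],"hand":40},
  {"travel":[5,0.5,4],"delta_rot":[0,0,0],"hand":40},
  {"travel":[6.8,0.7,7],"delta_rot":[0,0,0],"hand":40},
  {"travel":[6.8,0.7,11],"delta_rot":[-0.002,-0.002,-0.003],"hand":40},
  {"travel":[6.8,0.7,14],"delta_rot":[-0.002,-0.002,-0.003],"hand":40},
])

```text
t: 20.82
tcp_pos: [0.4849, -0.0286, 0.0786]
orientation: [-0.221, 0.975, 0.0, 0.0]
wrist_force: [0.1, 0.5, -0.1]
opening: 0.0351
```

drive_tool([
  {"travel":[0,0,1],"delta_rot":[0,0,0],"hand":40},
  {"travel":[0,0,2.5],"delta_rot":[0,0,0],"hand":40},
  {"travel":[0,0,4],"delta_rot":[0,0,0],"hand":40},
  {"travel":[0,0,4.6],"delta_rot":[0,0,0],"hand":40},
  {"travel":[0,0,4.6],"delta_rot":[0,0,0],"hand":40},
])

```text
t: 21.23
tcp_pos: [0.4869, -0.0275, 0.0336]
orientation: [-0.221, 0.975, 0.001, -0.0]
wrist_force: [0.2, 0.5, -0.6]
opening: 0.035
```

```bash
python3 -c "
from h import *
s=sense();print(s['tcp_pos'],s['wrist_force'],s['opening']);mv((.4865,-.0278,.032),Rt(.447+np.pi))"
```

```text
[ 0.4868559  -0.02751087  0.03358625] [ 0.23534221  0.53231712 -0.63064564] 0.03502629073639046
travel [0.04, -0.01, 0.16] rot [0.001, 0.0, -0.001] rows 0.0 0.0
```

drive_tool([
  {"travel":[0,0,0],"delta_rot":[0,0,0],"hand":30},
  {"travel":[0,0,0],"delta_rot":[0,0,0],"hand":20},
  {"travel":[0,0,0],"delta_rot":[0,0,0],"hand":12},
  {"travel":[0,0,0],"delta_rot":[0,0,0],"hand":5},
  {"travel":[0,0,0],"delta_rot":[0,0,0],"hand":5},
], newtons=15)

```text
t: 21.65
tcp_pos: [0.488, -0.027, 0.035]
orientation: [-0.222, 0.975, 0.0, 0.002]
wrist_force: [-0.5, -0.4, 4.7]
opening: 0.0121
```

drive_tool([
  {"travel":[0,0,0],"delta_rot":[0,0,0],"hand":5},
  {"travel":[0,0,0],"delta_rot":[0,0,0],"hand":5},
  {"travel":[0,0,0],"delta_rot":[0,0,0],"hand":5},
  {"travel":[0,0,0],"delta_rot":[0,0,0],"hand":5},
  {"travel":[0,0,0],"delta_rot":[0,0,0],"hand":5},
], newtons=25)

```text
t: 22.07
tcp_pos: [0.488, -0.0269, 0.0349]
orientation: [-0.222, 0.975, 0.0, 0.001]
wrist_force: [-1.3, 0.3, 7.4]
opening: 0.0121
```

drive_tool([
  {"travel":[-0.01,0,-0.2],"delta_rot":[0,0.0172,0],"hand":5},
  {"travel":[-0.01,0,-0.41],"delta_rot":[0,0.0344,0],"hand":5},
  {"travel":[-0.03,0,-0.61],"delta_rot":[0,0.0516,0],"hand":5},
  {"travel":[-0.04,0,-0.82],"delta_rot":[0,0.0688,0],"hand":5},
  {"travel":[-0.06,0,-1.02],"delta_rot":[0,0.086,0],"hand":5},
])

```text
t: 22.48
tcp_pos: [0.4883, -0.0266, 0.0448]
orientation: [-0.222, 0.974, -0.009, -0.041]
wrist_force: [0.8, -0.4, 1.2]
opening: 0.0123
```

drive_tool([
  {"travel":[-0.01,0,-0.2],"delta_rot":[0,0.0172,0],"hand":5},
  {"travel":[-0.01,0,-0.41],"delta_rot":[0,0.0344,0],"hand":5},
  {"travel":[-0.03,0,-0.61],"delta_rot":[0,0.0516,0],"hand":5},
  {"travel":[-0.04,0,-0.82],"delta_rot":[0,0.0688,0],"hand":5},
  {"travel":[-0.06,0,-1.02],"delta_rot":[0,0.086,0],"hand":5},
])

```text
t: 22.9
tcp_pos: [0.4899, -0.0259, 0.0549]
orientation: [-0.221, 0.972, -0.019, -0.083]
wrist_force: [0.5, 0.5, 1.0]
opening: 0.0116
```

```bash
python3 tl.py "(.550,.001)" .447 .053
```

```text
[ 0.4899 -0.0259  0.0549] 0.011600565309127826 [0.5 0.5 1. ]
-0.115 39 0.0041 | -0.105 37 0.0034 | -0.095 37 0.0036 | -0.085 41 0.0036 | -0.075 44 0.022 | -0.065 46 0.0431 | -0.055 92 0.0736 | -0.045 56 0.0645 | -0.035 43 0.0521 | -0.025 45 0.0503 | -0.015 47 0.0484 | -0.005 43 0.0465 | 0.005 47 0.0453 | 0.015 45 0.0433 | 0.025 51 0.0414 | 0.035 44 0.0398 | 0.045 68 0.0379 | 0.055 99 0.0352 | 0.065 42 0.0035 | 0.075 44 0.003 | 0.085 47 0.003 |
```

drive_tool([
  {"travel":[-0.01,0,0.2],"delta_rot":[0,-0.0172,0],"hand":5},
  {"travel":[-0.01,0,0.41],"delta_rot":[0,-0.0344,0],"hand":5},
  {"travel":[-0.02,0,0.61],"delta_rot":[0,-0.0516,0],"hand":5},
  {"travel":[-0.03,0,0.82],"delta_rot":[0,-0.0688,0],"hand":5},
  {"travel":[-0.05,0,1.02],"delta_rot":[0,-0.086,0],"hand":5},
])

```text
t: 23.37
tcp_pos: [0.4889, -0.0264, 0.0445]
orientation: [-0.222, 0.974, -0.009, -0.04]
wrist_force: [0.7, 1.2, 0.8]
opening: 0.0117
```

drive_tool([
  {"travel":[-0.01,0,0.2],"delta_rot":[0,-0.0172,0],"hand":5},
  {"travel":[-0.01,0,0.41],"delta_rot":[0,-0.0344,0],"hand":5},
  {"travel":[-0.02,0,0.61],"delta_rot":[0,-0.0516,0],"hand":5},
  {"travel":[-0.03,0,0.82],"delta_rot":[0,-0.0688,0],"hand":5},
  {"travel":[-0.03,0,1.02],"delta_rot":[0,-0.086,0],"hand":5},
])

```text
t: 23.78
tcp_pos: [0.4881, -0.0268, 0.0345]
orientation: [-0.222, 0.975, 0.0, 0.002]
wrist_force: [-0.7, 0.3, 10.8]
opening: 0.0117
```

Back at its start pose. Release and retreat.

drive_tool([
  {"travel":[0,0,-0.05],"delta_rot":[0,0,0],"hand":8},
  {"travel":[0,0,-0.05],"delta_rot":[0,0,0],"hand":15},
  {"travel":[0,0,-0.05],"delta_rot":[0,0,0],"hand":25},
  {"travel":[0,0,-0.05],"delta_rot":[0,0,0],"hand":35},
  {"travel":[0,0,-0.05],"delta_rot":[0,0,0],"hand":40},
])

```text
t: 24.2
tcp_pos: [0.4877, -0.0267, 0.0346]
orientation: [-0.222, 0.975, 0.0, 0.001]
wrist_force: [-0.7, -0.7, -0.2]
opening: 0.0298
```

drive_tool([
  {"travel":[0,0,-1],"delta_rot":[0,0,0],"hand":40},
  {"travel":[0,0,-4],"delta_rot":[0,0,0],"hand":40},
  {"travel":[0,0,-8],"delta_rot":[0,0,0],"hand":40},
  {"travel":[0,0,-12],"delta_rot":[0,0,0],"hand":30},
  {"travel":[-2,0,-16],"delta_rot":[0,0,0],"hand":20},
])

```text
t: 24.62
tcp_pos: [0.5008, -0.0191, 0.1941]
orientation: [-0.221, 0.975, 0.001, -0.001]
wrist_force: [0.3, -0.4, 0.4]
opening: 0.025
```

drive_tool([
  {"travel":[-3,2,0],"delta_rot":[0,0,0.05],"hand":10},
  {"travel":[-4.5,5,0],"delta_rot":[0,0,0.1],"hand":0},
  {"travel":[-6,8.5,0],"delta_rot":[0,0,0.15],"hand":0},
  {"travel":[-7.5,12,0],"delta_rot":[0,0,0.2],"hand":0},
  {"travel":[-8.5,15,0],"delta_rot":[0,0,0.25],"hand":0},
])

```text
t: 25.03
tcp_pos: [0.516, 0.1555, 0.1932]
orientation: [-0.097, 0.995, 0.001, 0.001]
wrist_force: [0.2, 0.0, 0.5]
opening: 0.0004
```

```bash
python3 chk.py; python3 -c "
from h import *
print(sense()['tcp_pos']);mv((.522,.2975,.2),Rt(3.336))"
```

```text
25.0333
scene big (array([ 0.5086, -0.3998]), array([ 0.5111, -0.401 ]), np.float64(0.0362), 44, array([ 0.4266, -0.4071,  0.0473]))
scene mid (array([5.477e-01, 4.000e-04]), array([ 0.5496, -0.0007]), np.float64(0.0363), 40, array([ 0.4892, -0.0302,  0.0459]))
top big (array([ 0.5067, -0.4001]), array([ 0.5067, -0.4   ]), np.float64(0.0331), 36, array([ 0.4243, -0.4072,  0.045 ]))
top mid (array([0.5523, 0.003 ]), array([0.5521, 0.0031]), np.float64(0.0327), 39, array([ 0.4865, -0.0286,  0.0449]))
[0.51505165 0.15723581 0.1929071 ]
travel [-3.47, 13.61, -0.67] rot [0.002, 0.002, 0.006] rows 3.4 0.1
```

drive_tool([
  {"travel":[-1,3,0],"delta_rot":[0,0,0],"hand":0},
  {"travel":[-2,7,0],"delta_rot":[0,0,0.006],"hand":0},
  {"travel":[-3,11,0],"delta_rot":[0,0,0.006],"hand":0},
  {"travel":[-3.5,13.6,2],"delta_rot":[0,0,0.006],"hand":0},
  {"travel":[-3.5,13.6,4],"delta_rot":[0,0,0.006],"hand":0},
])

```text
t: 25.55
tcp_pos: [0.5255, 0.2982, 0.1539]
orientation: [-0.097, 0.995, 0.002, 0.003]
wrist_force: [0.4, -0.5, -0.5]
opening: 0.0005
```

drive_tool([
  {"travel":[0,0,1],"delta_rot":[0,0,0],"hand":0},
  {"travel":[0,0,2.5],"delta_rot":[0,0,0],"hand":0},
  {"travel":[0,0,4],"delta_rot":[0,0,0],"hand":0},
  {"travel":[0,0,5],"delta_rot":[0,0,0],"hand":0},
  {"travel":[0,0,5.3],"delta_rot":[0,0,0],"hand":0},
])

```text
t: 25.97
tcp_pos: [0.5228, 0.2918, 0.0979]
orientation: [-0.095, 0.995, -0.0, -0.001]
wrist_force: [-0.4, 0.1, 0.5]
opening: 0.0004
```

```bash
python3 -c "
from h import *
print(sense()['tcp_pos']);mv((.522,.2975,.08),Rt(3.336))"
```

```text
[0.52283144 0.29178004 0.09793689]
travel [-0.03, 0.58, 1.79] rot [-0.0, -0.001, -0.004] rows 0.5 0.0
```

drive_tool([
  {"travel":[0,0.4,0],"delta_rot":[0,0,0],"hand":0},
  {"travel":[0,0.4,0.5],"delta_rot":[0,0,0],"hand":0},
  {"travel":[0,0.4,0.9],"delta_rot":[0,0,0],"hand":0},
  {"travel":[0,0.4,1.3],"delta_rot":[0,0,0],"hand":0},
  {"travel":[0,0.4,1.6],"delta_rot":[0,0,0],"hand":0},
])

```text
t: 26.38
tcp_pos: [0.524, 0.2978, 0.0842]
orientation: [-0.096, 0.995, 0.001, 0.002]
wrist_force: [-0.3, -2.3, 7.8]
opening: 0.0006
```

drive_tool([
  {"travel":[0,0,0.1],"delta_rot":[0,0,0],"hand":0},
  {"travel":[0,0,0.2],"delta_rot":[0,0,0],"hand":0},
  {"travel":[0,0,0.25],"delta_rot":[0,0,0],"hand":0},
  {"travel":[0,0,0.25],"delta_rot":[0,0,0],"hand":0},
  {"travel":[0,0,0.25],"delta_rot":[0,0,0],"hand":0},
])

```text
t: 26.8
tcp_pos: [0.524, 0.2978, 0.0823]
orientation: [-0.096, 0.995, 0.001, 0.002]
wrist_force: [-1.2, -0.7, 9.8]
opening: 0.0001
```

drive_tool([
  {"travel":[0,0,0.1],"delta_rot":[0,0,0],"hand":0},
  {"travel":[0,0,0.15],"delta_rot":[0,0,0],"hand":0},
  {"travel":[0,0,0.2],"delta_rot":[0,0,0],"hand":0},
  {"travel":[0,0,0.25],"delta_rot":[0,0,0],"hand":0},
  {"travel":[0,0,0.25],"delta_rot":[0,0,0],"hand":0},
])

```text
t: 27.22
tcp_pos: [0.5242, 0.2978, 0.082]
orientation: [-0.096, 0.995, 0.001, 0.002]
wrist_force: [-6.1, -4.3, 27.4]
opening: 0.0007
```

drive_tool([
  {"travel":[0,0,-2],"delta_rot":[0,0,0],"hand":0},
  {"travel":[0,0,-6],"delta_rot":[0,0,0],"hand":0},
  {"travel":[0,0,-10],"delta_rot":[0,0,0],"hand":0},
  {"travel":[0,0,-14],"delta_rot":[0,0,0],"hand":0},
  {"travel":[0,0,-18],"delta_rot":[0,0,0],"hand":0},
])

```text
t: 27.63
tcp_pos: [0.5224, 0.297, 0.2603]
orientation: [-0.096, 0.995, 0.0, 0.001]
wrist_force: [0.9, 0.4, -0.4]
opening: 0.0003
```

drive_tool([
  {"travel":[0,0,-3],"delta_rot":[0,0,0],"hand":0},
  {"travel":[0,0,-6],"delta_rot":[0,0,0.1],"hand":10},
  {"travel":[0,0,-6.5],"delta_rot":[0,0,0.22],"hand":20},
  {"travel":[0,0,-6.5],"delta_rot":[0,0,0.34],"hand":35},
  {"travel":[0,0,-6.5],"delta_rot":[0,0,0.46],"hand":40},
])

```text
t: 28.05
tcp_pos: [0.5231, 0.2974, 0.3247]
orientation: [0.137, 0.991, 0.001, 0.002]
wrist_force: [0.2, 0.6, -0.2]
opening: 0.0238
```

drive_tool([
  {"travel":[0,0,0],"delta_rot":[0,0,0.12],"hand":40},
  {"travel":[0,0,0],"delta_rot":[0,0,0.24],"hand":40},
  {"travel":[0,0,0],"delta_rot":[0,0,0.36],"hand":40},
  {"travel":[0,0,0],"delta_rot":[0,0,0.48],"hand":40},
  {"travel":[0,0,0],"delta_rot":[0,0,0.6],"hand":40},
])

```text
t: 28.47
tcp_pos: [0.5226, 0.2971, 0.3233]
orientation: [0.423, 0.906, 0.001, 0.0]
wrist_force: [0.2, 0.3, 0.4]
opening: 0.0353
```

```bash
python3 -c "
from h import *
print(sense()['tcp_pos']);mv((.6385,.3188,.32),Rt(1.765))
P=cloud(snapshot('scene'));p=P.reshape(-1,3);p=p[~np.isnan(p[:,0])]
x=np.array([.981,.193]);y=np.array([-.193,.981]);o=np.array([.4375,.2824])
l=np.c_[(p[:,:2]-o)@x,(p[:,:2]-o)@y,p[:,2]]
b=l[(abs(l[:,1])<.06)&(l[:,2]>.235)&(l[:,2]<.29)&(l[:,0]>.15)&(l[:,0]<.26)]
for z in np.arange(.235,.29,.005):
    k=b[(b[:,2]>z)&(b[:,2]<z+.005)]
    if len(k):print(round(z,3),len(k),k[:,0].min().round(4),k[:,0].max().round(4))
"
```

```text
[0.52258004 0.2970946  0.32326457]
travel [-5.77, 10.29, 0.35] rot [0.002, -0.0, 0.502] rows 2.8 4.0
0.255 11 0.2095 0.2107
0.26 59 0.2 0.2115
0.265 75 0.2012 0.2109
```

drive_tool([
  {"travel":[-1,2,0],"delta_rot":[0,0,0.12],"hand":40},
  {"travel":[-2.5,4.5,0],"delta_rot":[0,0,0.24],"hand":40},
  {"travel":[-4,7,0],"delta_rot":[0,0,0.36],"hand":40},
  {"travel":[-5,9,0],"delta_rot":[0,0,0.48],"hand":40},
  {"travel":[-5.8,10.3,0],"delta_rot":[0,0,0.502],"hand":40},
])

```text
t: 28.93
tcp_pos: [0.6408, 0.3197, 0.323]
orientation: [0.634, 0.773, 0.001, 0.0]
wrist_force: [0.1, 0.4, -0.1]
opening: 0.0351
```

drive_tool([
  {"travel":[0,0,0],"delta_rot":[0,0,0],"hand":40},
  {"travel":[0,0,0],"delta_rot":[0,0,0],"hand":40},
  {"travel":[0,0,0.5],"delta_rot":[0,0,0],"hand":40},
  {"travel":[0,0,1],"delta_rot":[0,0,0],"hand":40},
  {"travel":[0,0,1],"delta_rot":[0,0,0],"hand":40},
])

```text
t: 29.35
tcp_pos: [0.6372, 0.3191, 0.3123]
orientation: [0.632, 0.775, -0.0, -0.0]
wrist_force: [-0.6, -0.9, 0.1]
opening: 0.0352
```

```bash
python3 -c "
from h import *
print(sense()['tcp_pos']);mv((.6388,.3205,.258),Rt(1.765))"
```

```text
[0.63717172 0.31909896 0.31230654]
travel [0.1, 0.19, 5.43] rot [-0.001, -0.0, 0.007] rows 1.3 0.1
```

drive_tool([
  {"travel":[0.1,0.15,1],"delta_rot":[0,0,0.007],"hand":40},
  {"travel":[0.1,0.15,2.5],"delta_rot":[0,0,0.007],"hand":40},
  {"travel":[0.1,0.15,4],"delta_rot":[0,0,0.007],"hand":40},
  {"travel":[0.1,0.15,5],"delta_rot":[0,0,0.007],"hand":40},
  {"travel":[0.1,0.15,5.4],"delta_rot":[0,0,0.007],"hand":40},
])

```text
t: 29.77
tcp_pos: [0.6388, 0.3204, 0.2571]
orientation: [0.636, 0.772, -0.001, -0.001]
wrist_force: [0.2, -0.1, -0.2]
opening: 0.035
```

drive_tool([
  {"travel":[0,0,0],"delta_rot":[0,0,0],"hand":30},
  {"travel":[0,0,0],"delta_rot":[0,0,0],"hand":20},
  {"travel":[0,0,0],"delta_rot":[0,0,0],"hand":12},
  {"travel":[0,0,0],"delta_rot":[0,0,0],"hand":5},
  {"travel":[0,0,0],"delta_rot":[0,0,0],"hand":5},
], newtons=15)

```text
t: 30.18
tcp_pos: [0.6389, 0.3206, 0.2604]
orientation: [0.636, 0.772, 0.0, -0.0]
wrist_force: [-4.2, -0.6, 3.3]
opening: 0.0117
```

drive_tool([
  {"travel":[0,-0.1,-0.01],"delta_rot":[0,0,0],"hand":5},
  {"travel":[0,-0.3,-0.04],"delta_rot":[0,0,0],"hand":5},
  {"travel":[0,-0.6,-0.1],"delta_rot":[0,0,0],"hand":5},
  {"travel":[0,-1,-0.17],"delta_rot":[0,0,0],"hand":5},
  {"travel":[0,-1.5,-0.25],"delta_rot":[0,0,0],"hand":5},
], newtons=25)

```text
t: 30.6
tcp_pos: [0.6267, 0.3182, 0.2628]
orientation: [0.636, 0.772, 0.002, 0.001]
wrist_force: [4.5, 1.5, 0.7]
opening: 0.0113
```

```bash
python3 - <<'E'
import numpy as np
r=.172
f=lambda a:np.array([-r*np.cos(a),-r*np.sin(a)])*100
th=np.arange(1.692,0,-.034)
for i in range(0,len(th)-5,5):
    print(round(th[i+5],3),[ (f(th[i+k])-f(th[i])).round(2).tolist() for k in range(1,6)])
E
```

```text
1.522 [[-0.58, -0.06], [-1.16, -0.1], [-1.75, -0.12], [-2.33, -0.12], [-2.92, -0.11]]
1.352 [[-0.58, 0.04], [-1.17, 0.1], [-1.74, 0.17], [-2.32, 0.27], [-2.89, 0.39]]
1.182 [[-0.57, 0.14], [-1.13, 0.29], [-1.69, 0.47], [-2.24, 0.66], [-2.79, 0.87]]
1.012 [[-0.54, 0.23], [-1.07, 0.48], [-1.59, 0.75], [-2.1, 1.03], [-2.6, 1.33]]
0.842 [[-0.49, 0.32], [-0.97, 0.65], [-1.44, 1.0], [-1.89, 1.37], [-2.34, 1.75]]
0.672 [[-0.43, 0.4], [-0.85, 0.81], [-1.25, 1.23], [-1.63, 1.67], [-2.01, 2.12]]
0.502 [[-0.36, 0.46], [-0.7, 0.94], [-1.02, 1.43], [-1.33, 1.92], [-1.62, 2.43]]
0.332 [[-0.27, 0.52], [-0.53, 1.04], [-0.76, 1.58], [-0.98, 2.12], [-1.18, 2.67]]
0.162 [[-0.18, 0.56], [-0.34, 1.12], [-0.49, 1.68], [-0.61, 2.26], [-0.71, 2.83]]
```

drive_tool([
  {"travel":[0,-0.58,-0.06],"delta_rot":[0,0,0],"hand":5},
  {"travel":[0,-1.16,-0.1],"delta_rot":[0,0,0],"hand":5},
  {"travel":[0,-1.75,-0.12],"delta_rot":[0,0,0],"hand":5},
  {"travel":[0,-2.33,-0.12],"delta_rot":[0,0,0],"hand":5},
  {"travel":[0,-2.92,-0.11],"delta_rot":[0,0,0],"hand":5},
])

```text
t: 31.02
tcp_pos: [0.5965, 0.3122, 0.264]
orientation: [0.636, 0.772, 0.002, 0.001]
wrist_force: [4.9, 0.4, 3.0]
opening: 0.0113
```

drive_tool([
  {"travel":[0,-0.58,0.04],"delta_rot":[0,0,0],"hand":5},
  {"travel":[0,-1.17,0.1],"delta_rot":[0,0,0],"hand":5},
  {"travel":[0,-1.74,0.17],"delta_rot":[0,0,0],"hand":5},
  {"travel":[0,-2.32,0.27],"delta_rot":[0,0,0],"hand":5},
  {"travel":[0,-2.89,0.39],"delta_rot":[0,0,0],"hand":5},
])

```text
t: 31.43
tcp_pos: [0.5676, 0.3064, 0.259]
orientation: [0.636, 0.772, 0.001, 0.0]
wrist_force: [2.2, 0.3, 6.6]
opening: 0.0115
```

drive_tool([
  {"travel":[0,-0.57,0.14],"delta_rot":[0,0,0],"hand":5},
  {"travel":[0,-1.13,0.29],"delta_rot":[0,0,0],"hand":5},
  {"travel":[0,-1.69,0.47],"delta_rot":[0,0,0],"hand":5},
  {"travel":[0,-2.24,0.66],"delta_rot":[0,0,0],"hand":5},
  {"travel":[0,-2.79,0.87],"delta_rot":[0,0,0],"hand":5},
])

```text
t: 31.85
tcp_pos: [0.5403, 0.3011, 0.2498]
orientation: [0.636, 0.772, 0.001, 0.0]
wrist_force: [3.5, -0.4, 2.2]
opening: 0.0111
```

drive_tool([
  {"travel":[0,-0.54,0.23],"delta_rot":[0,0,0],"hand":5},
  {"travel":[0,-1.07,0.48],"delta_rot":[0,0,0],"hand":5},
  {"travel":[0,-1.59,0.75],"delta_rot":[0,0,0],"hand":5},
  {"travel":[0,-2.1,1.03],"delta_rot":[0,0,0],"hand":5},
  {"travel":[0,-2.6,1.33],"delta_rot":[0,0,0],"hand":5},
])

```text
t: 32.27
tcp_pos: [0.5149, 0.2965, 0.2367]
orientation: [0.636, 0.772, 0.001, 0.0]
wrist_force: [1.1, 1.0, 3.3]
opening: 0.0113
```

drive_tool([
  {"travel":[0,-0.49,0.32],"delta_rot":[0,0,0],"hand":5},
  {"travel":[0,-0.97,0.65],"delta_rot":[0,0,0],"hand":5},
  {"travel":[0,-1.44,1.0],"delta_rot":[0,0,0],"hand":5},
  {"travel":[0,-1.89,1.37],"delta_rot":[0,0,0],"hand":5},
  {"travel":[0,-2.34,1.75],"delta_rot":[0,0,0],"hand":5},
])

```text
t: 32.68
tcp_pos: [0.4921, 0.2921, 0.2191]
orientation: [0.636, 0.772, 0.001, 0.0]
wrist_force: [2.6, 2.3, 0.7]
opening: 0.011
```

drive_tool([
  {"travel":[0,-0.43,0.4],"delta_rot":[0,0,0],"hand":5},
  {"travel":[0,-0.85,0.81],"delta_rot":[0,0,0],"hand":5},
  {"travel":[0,-1.25,1.23],"delta_rot":[0,0,0],"hand":5},
  {"travel":[0,-1.63,1.67],"delta_rot":[0,0,0],"hand":5},
  {"travel":[0,-2.01,2.12],"delta_rot":[0,0,0],"hand":5},
])

```text
t: 33.1
tcp_pos: [0.4726, 0.2882, 0.1978]
orientation: [0.636, 0.772, 0.001, 0.0]
wrist_force: [2.2, 2.4, 1.7]
opening: 0.0114
```

drive_tool([
  {"travel":[0,-0.36,0.46],"delta_rot":[0,0,0],"hand":5},
  {"travel":[0,-0.7,0.94],"delta_rot":[0,0,0],"hand":5},
  {"travel":[0,-1.02,1.43],"delta_rot":[0,0,0],"hand":5},
  {"travel":[0,-1.33,1.92],"delta_rot":[0,0,0],"hand":5},
  {"travel":[0,-1.62,2.43],"delta_rot":[0,0,0],"hand":5},
])

```text
t: 33.52
tcp_pos: [0.4568, 0.285, 0.1735]
orientation: [0.636, 0.772, 0.001, 0.0]
wrist_force: [2.0, 2.9, 1.8]
opening: 0.0109
```

drive_tool([
  {"travel":[0,-0.27,0.52],"delta_rot":[0,0,0],"hand":5},
  {"travel":[0,-0.53,1.04],"delta_rot":[0,0,0],"hand":5},
  {"travel":[0,-0.76,1.58],"delta_rot":[0,0,0],"hand":5},
  {"travel":[0,-0.98,2.12],"delta_rot":[0,0,0],"hand":5},
  {"travel":[0,-1.18,2.67],"delta_rot":[0,0,0],"hand":5},
])

```text
t: 33.93
tcp_pos: [0.4451, 0.2827, 0.1466]
orientation: [0.636, 0.772, 0.001, 0.0]
wrist_force: [1.2, 2.4, 2.2]
opening: 0.0109
```

drive_tool([
  {"travel":[0,-0.18,0.56],"delta_rot":[0,0,0],"hand":5},
  {"travel":[0,-0.34,1.12],"delta_rot":[0,0,0],"hand":5},
  {"travel":[0,-0.49,1.68],"delta_rot":[0,0,0],"hand":5},
  {"travel":[0,-0.61,2.26],"delta_rot":[0,0,0],"hand":5},
  {"travel":[0,-0.69,2.7],"delta_rot":[0,0,0],"hand":5},
])

```text
t: 34.35
tcp_pos: [0.438, 0.2812, 0.1193]
orientation: [0.636, 0.772, 0.0, -0.0]
wrist_force: [0.0, 2.0, 3.3]
opening: 0.0113
```

drive_tool([
  {"travel":[0,-0.05,0.4],"delta_rot":[0,0,0],"hand":5},
  {"travel":[0,-0.1,0.8],"delta_rot":[0,0,0],"hand":5},
  {"travel":[0,-0.13,1.2],"delta_rot":[0,0,0],"hand":5},
  {"travel":[0,-0.16,1.5],"delta_rot":[0,0,0],"hand":5},
  {"travel":[0,-0.18,1.8],"delta_rot":[0,0,0],"hand":5},
])

```text
t: 34.77
tcp_pos: [0.4358, 0.2808, 0.1015]
orientation: [0.636, 0.772, -0.0, -0.0]
wrist_force: [-4.5, 1.1, 2.9]
opening: 0.0112
```

drive_tool([
  {"travel":[0,0,0.1],"delta_rot":[0,0,0],"hand":5},
  {"travel":[0,0,0.2],"delta_rot":[0,0,0],"hand":5},
  {"travel":[0,0,0.3],"delta_rot":[0,0,0],"hand":5},
  {"travel":[0,0,0.4],"delta_rot":[0,0,0],"hand":5},
  {"travel":[0,0,0.5],"delta_rot":[0,0,0],"hand":5},
])

```text
t: 35.18
tcp_pos: [0.4354, 0.2807, 0.0967]
orientation: [0.636, 0.772, -0.0, -0.001]
wrist_force: [-6.2, 2.0, 2.6]
opening: 0.0117
```

drive_tool([
  {"travel":[0,0,0.08],"delta_rot":[0,0,0],"hand":5},
  {"travel":[0,0,0.16],"delta_rot":[0,0,0],"hand":5},
  {"travel":[0,0,0.2],"delta_rot":[0,0,0],"hand":5},
  {"travel":[0,0,0.25],"delta_rot":[0,0,0],"hand":5},
  {"travel":[0,0,0.3],"delta_rot":[0,0,0],"hand":5},
])

```text
t: 35.6
tcp_pos: [0.4353, 0.2806, 0.0937]
orientation: [0.636, 0.772, -0.001, -0.001]
wrist_force: [-5.9, 2.6, 2.0]
opening: 0.0114
```

Still moving freely; continue in small steps to contact.

drive_tool([
  {"travel":[0,0,0.08],"delta_rot":[0,0,0],"hand":5},
  {"travel":[0,0,0.16],"delta_rot":[0,0,0],"hand":5},
  {"travel":[0,0,0.2],"delta_rot":[0,0,0],"hand":5},
  {"travel":[0,0,0.25],"delta_rot":[0,0,0],"hand":5},
  {"travel":[0,0,0.3],"delta_rot":[0,0,0],"hand":5},
])

```text
t: 36.02
tcp_pos: [0.4352, 0.2807, 0.091]
orientation: [0.636, 0.772, -0.001, -0.001]
wrist_force: [-7.8, 0.6, 12.5]
opening: 0.0114
```

drive_tool([
  {"travel":[0,0,0.05],"delta_rot":[0,0,0],"hand":5},
  {"travel":[0,0,0.1],"delta_rot":[0,0,0],"hand":5},
  {"travel":[0,0,0.15],"delta_rot":[0,0,0],"hand":5},
  {"travel":[0,0,0.2],"delta_rot":[0,0,0],"hand":5},
  {"travel":[0,0,0.2],"delta_rot":[0,0,0],"hand":5},
])

```text
t: 36.43
tcp_pos: [0.4352, 0.2807, 0.0907]
orientation: [0.636, 0.772, -0.0, -0.001]
wrist_force: [-11.4, 0.3, 26.6]
opening: 0.0113
```

drive_tool([
  {"travel":[0,0,-0.2],"delta_rot":[0,0,0],"hand":5},
  {"travel":[0,0,-0.2],"delta_rot":[0,0,0],"hand":10},
  {"travel":[0,0,-0.2],"delta_rot":[0,0,0],"hand":20},
  {"travel":[0,0,-0.2],"delta_rot":[0,0,0],"hand":30},
  {"travel":[0,0,-0.2],"delta_rot":[0,0,0],"hand":40},
])

```text
t: 36.85
tcp_pos: [0.4379, 0.281, 0.0912]
orientation: [0.636, 0.772, 0.001, 0.001]
wrist_force: [-0.3, -0.1, -0.2]
opening: 0.0272
```

drive_tool([
  {"travel":[0,0,-0.2],"delta_rot":[0,0,0],"hand":40},
  {"travel":[0,0,-2],"delta_rot":[0,0,0],"hand":40},
  {"travel":[0,0,-6],"delta_rot":[0,0,0],"hand":40},
  {"travel":[0,0,-10],"delta_rot":[0,0,0],"hand":40},
  {"travel":[-5,-2,-13],"delta_rot":[0,0,0],"hand":40},
])

```text
t: 37.27
tcp_pos: [0.4347, 0.2497, 0.2161]
orientation: [0.635, 0.773, 0.006, 0.002]
wrist_force: [2.4, -0.2, 0.1]
opening: 0.0351
```

drive_tool([
  {"travel":[-4,0,0],"delta_rot":[0,0,0],"hand":40},
  {"travel":[-8,0,0],"delta_rot":[0,0,0],"hand":40},
  {"travel":[-10,0,0],"delta_rot":[0,0,0],"hand":40},
  {"travel":[-10,0,0],"delta_rot":[0,0,0],"hand":40},
  {"travel":[-10,0,0],"delta_rot":[0,0,0],"hand":40},
])

```text
t: 37.68
tcp_pos: [0.4497, 0.1463, 0.2116]
orientation: [0.637, 0.771, 0.001, 0.0]
wrist_force: [-0.1, 1.0, -0.5]
opening: 0.0352
```

```bash
python3 chk.py; python3 - <<'E'
from h import *
print(sense()["tcp_pos"])
x=np.array([.981,.193]);y=np.array([-.193,.981]);o=np.array([.4375,.2824])
for n in ["scene","top"]:
    p=np.load(n+"L.npy").reshape(-1,3);p=p[~np.isnan(p[:,0])]
    l=np.c_[(p[:,:2]-o)@x,(p[:,:2]-o)@y,p[:,2]]
    for lo,hi in((-.006,.006),(.05,.06),(.1,.11),(.15,.16)):
        k=l[(abs(l[:,1])<.05)&(l[:,0]>lo)&(l[:,0]<hi)&(l[:,2]>.06)];print(n,lo,len(k),np.percentile(k[:,2],70).round(4))
s=snapshot("top");save(s,"t.png");i=cv2.imread("pics/t.png");cv2.imwrite("pics/tend.png",cv2.resize(i[120:290,90:430],None,fx=2.3,fy=2.3))
E
```

```text
37.6833
scene big (array([ 0.509 , -0.3975]), array([ 0.5109, -0.3988]), np.float64(0.0362), 49, array([ 0.4262, -0.4056,  0.0469]))
scene mid (array([ 0.5493, -0.002 ]), array([ 0.5515, -0.0034]), np.float64(0.0364), 42, array([ 0.4865, -0.0299,  0.0458]))
top big (array([ 0.5065, -0.3978]), array([ 0.5065, -0.3978]), np.float64(0.0332), 38, array([ 0.4242, -0.4053,  0.0449]))
top mid (array([0.5481, 0.0008]), array([0.5482, 0.0008]), np.float64(0.0331), 32, array([ 0.4843, -0.0298,  0.045 ]))
[0.44932401 0.14772316 0.211336  ]
scene -0.006 91 0.1027
scene 0.05 65 0.0981
scene 0.1 72 0.0979
scene 0.15 81 0.0981Traceback (most recent call last):
  File "<stdin>", line 8, in <module>
    return _quantile_unchecked(
        a, q, axis, out, overwrite_input, method, keepdims, weights)
    return _ureduce(a,
                    func=_quantile_ureduce_func,
    ...<5 lines>...
                    overwrite_input=overwrite_input,
                    method=method)
    r = func(a, **kwargs)
    result = _quantile(arr,
                       quantiles=q,
    ...<2 lines>...
                       out=out,
                       weights=wgt)
    slices_having_nans = np.isnan(arr[-1, ...])
                                  ~~~^^^^^^^^^
IndexError: index -1 is out of bounds for axis 0 with size 0
```

```bash
python3 - <<'E'
from h import *
i=snapshot("scene")["img"][80:310,50:400,::-1];cv2.imwrite("pics/end.png",cv2.resize(i,None,fx=2.2,fy=2.2))
E
```

```text
(no output)
```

View pics/end.png

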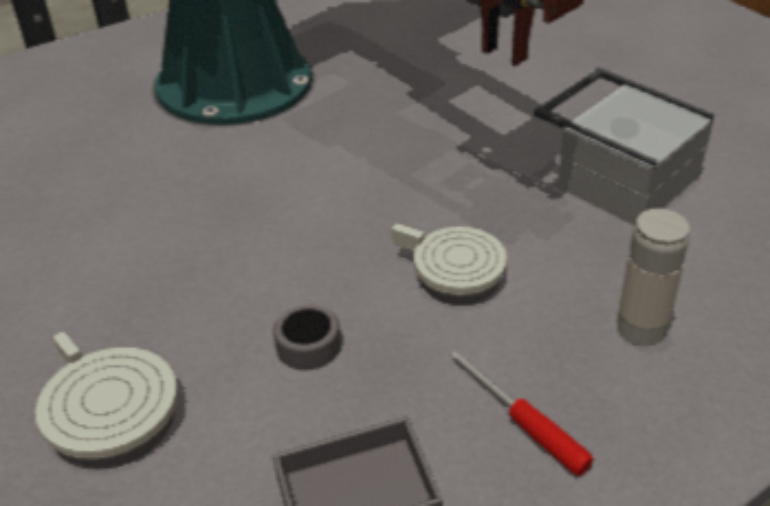

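The guard is shut at (640,120). The big cover at (107,400) and mid cover at (460,258) are seated, and the tools haven't moved. Handing in.

```bash
python3 -c "
from rig import ticket
print(ticket.job_done())"
```

```text
the job is handed in; nothing more can be done
None
```

The tamper check is done in the order asked, and I handed it in after about 38 s of robot time.

- **Guard opened:** I raised it to its open stop; the bar stopped moving as the push force rose.
- **Plunger, start and end:** each press was fully down. The tip stopped at the expected depth and the force jumped to about 30 N and 27 N.
- **Covers:** I lifted the big one, then the middle one. By depth camera the tabs rose about 21 mm and 20–22 mm, with the far edge still resting. The smallest back-box had no cover from the start, so I left it alone.
- **Guard shut:** I lowered it onto its stop, pressing to about 27 N at the end. The scene camera then read the plate level at 98 mm.

In the last checks both covers were flat at their seated height, the driver, can and tray looked untouched, and the gripper was clear of everything. I saw no cover knocked aside and no grip slip.

- **Centring:** it is only confirmed to a few millimetres. The cameras disagreed with each other by 2–5 mm and single readings varied by a few millimetres, against the covers' 3 mm play.
- **Failed check:** the script for a second guard reading from the top camera crashed for lack of points, so the shut guard rests on the scene camera and the contact force.

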